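Cover the pot, refit the burner knob and hold it in

TASK

The loaded pot stands on the gas hob: put its lid squarely on and let go of it. Then refit the burner knob: turn it so its D-bore matches the D-shaft (pointer line to the mark), push it fully home and keep it pressed right in against the valve spring, as when holding the flame-failure valve open, and finish while still holding it pressed in. Leave the pot in its place and do not disturb the cup and saucer, jar or spoon.

Things in the scene. Friction and masses are not known exactly. Their poses are not given: they have to be found in the camera images.
- hob: Built-in single-burner gas hob: dark grey plate 480 (x) by 290 (y) by 8 mm, fixed on the counter, yaw varies. Origin: centre of its underside, on the counter, below the burner; x points from the knob end (near the robot) to the back, z up. Cast-iron pan support 230 mm square, top 45 mm above the counter. The valve shaft stands at x = -195 mm, y = 0.
- knob_mark (a point): White dash, 10 by 4 mm, on the hob's dark grey plate: the mark that the knob's pointer line must face. It lies 35 mm from the shaft, towards the burner (the hob's +x).
- shaft_tip (a point): Centre of the top of the bare, upright brass valve shaft: 12 mm diameter with one flat 1.5 mm from the axis (a D). The flat faces the mark (the hob's +x). With the shaft out, the tip is 32 mm above the counter, 24 mm above the plate; its top edge is chamfered 0.5 mm. The shaft cannot turn; pressed, it moves straight down.
- knob: Black knob, upright on the counter, 34 mm high, 60 g: round skirt 44 mm across, 6 mm high, under a bar grip 42 mm long (knob's x), 20 mm wide (y). Origin: centre of the underside. Bore 17 mm deep: mouth 25 mm wide, a cone to 13 mm at 6 mm depth; round to 9 mm; then a D, 0.75 mm clear of the shaft, flat on +x, the pointer line's side. It fits with the knob's x along the hob's x, within about 0.13 rad.
- stem (a joint): Travel of the valve shaft in m: 0 = out, 0.005 = fully in. A spring resists: 4 N to start, 8 N fully in; let go, it comes out by itself. With the knob fully home the shaft tip touches the bore's roof: the knob's underside is 7 mm above the hob's plate (15 mm above the counter) with the shaft out, 2 mm above the plate with the shaft fully in.
- knob_pointer (a point): End of the white pointer line on top of the knob, 20 mm from the knob's axis on its +x side, 34 mm above its underside.
- pot: Steel pot, 160 mm diameter, 115 mm high, 2.2 kg, loose on the middle of the pan support, holding potatoes that stay below the rim; inner radius 76.5 mm. Origin: centre of its underside, 45 mm above the counter; z up. Two loop handles on its +y and -y sides, 88 mm up, reaching 116 mm from the axis.
- lid: Steel lid lying right way up on the counter beside the hob, 167 mm diameter, 46 mm high with its knob, 0.25 to 0.42 kg. Origin: centre of its underside; z up. Its lowest 8 mm is a step of 71.5 mm radius, narrower at the bottom, that goes inside the pot; the disc above rests on the rim, so on the pot the lid's origin is 107 mm above the pot's origin.
- lid_grip (a point): Middle of the lid's black round knob, 37 mm above the lid's underside. The knob is 36 mm in diameter, from 20 to 46 mm above the underside; the lid's disc below it ends 13 mm above the underside.
- saucer: White saucer, 130 mm across, 14 mm high; leave it alone. Origin at the centre of its underside.
- cup: White soup cup, 84 mm across, 60 mm high, standing on the saucer; leave it alone. Origin at the centre of its underside.
- jar: Amber seasoning jar with red cap, 60 mm across, 85 mm high; leave it alone. Origin at the centre of its underside.
- spoon: Serving spoon 260 mm long lying on the counter along its own x; leave it alone. Origin near the middle of its underside.

How it is judged:
By the outcome, as a careful person would: the job done as asked, in the order asked, and still so for the second after the job is handed in, while the arm keeps its last pose, push and grip.
It also fails if it takes over 64 s, if anything falls off the work surface, if the arm or the gripper's body presses on something with over 40 N, if the wrist force passes 120 N, or if a joint passes its speed limit or range.

ROBOT

A 6-joint arm with a two-finger parallel gripper is mounted at the origin on the work surface. World frame = base frame: x ahead of the robot, y to its left, z up, the work surface at z = 0. Lengths are in m, angles in degrees, forces in N, time in s.
With the tool pointing down it reaches from about 0.4 to 0.825 m from the base axis. Payload 7 kg.
Tool frame: the origin (TCP) lies at the very end of the fingers, on their centre line; the grasp point (between the pads) lies 19 mm behind it (ctrl.grip_depth is the z of the grasp point in the tool frame, in m); z points along the fingers, y is the direction in which the jaws open and shut (so a half turn about z gives the same grasp; the last joint's range is limited). The gripper opens to 88 mm and grips with 3 to 60 N. Pads are 19 mm wide; open, the fingers measure 130 mm over their backs; the gripper's body (78 mm by 193 mm) begins 47 mm behind the grasp point.
Start: joints at [93.054, 20.546, 0.682, 0, -70.136, -16.507], TCP at [0.157, 0.656, 0.227] pointing down, gripper open.
Joint ranges: [-176.03, 176.03], [-82.01, 121.73], [-58.28, 71.71], [-173.87, 95.51], [-174.79, -0.11], [-173.66, 173.66]. Speed limits (degrees/s): [136.94, 136.94, 172.46, 180, 180, 180].

INTERFACE

Orientations are given as [roll, pitch, yaw] about the fixed x, y, z axes, in that order (R = Rz(yaw) Ry(pitch) Rx(roll)).
In Python, from plant import telemetry, snapshot, job, models, ctrl gives the robot as it stands.
- The arm moves only by the tool jog_arm, never from a script. Its argument "targets" is text: rows parted by semicolons, each of 7 numbers parted by spaces: the shift along the tool's x, y, z in m, then the turn, a rotation vector about the tool's x, y, z in degrees, then the gripper command: -1 is shut, 1 is fully open, values between are in proportion. A call has exactly 8 rows; each row is the pose to reach, as a shift and turn from the pose measured when the call began, along the tool's axes at that moment; what a row does not reach only later rows make up. A row lasts 1/8 s, in which the tool goes at most 62.5 mm and 10.7 degrees, less where a joint would pass 70% of its speed; a pose out of reach is approached as far as the arm can. A call with a gripper value outside its range is refused whole. The fingers move at their own pace and stop on an object; the grip force is fixed at half the most. Time passes only in rows, so rows that repeat a pose let the fingers close, or fill a call up. It gives the time, the measured TCP pose, the force and the opening at its end, in the units of the state.
- telemetry.get_obs(): the state, without advancing time (a new reading comes with each control period).
- snapshot(name): name is "side" or "top"; returns a dict with "img" (480x640x3 uint8, red, green, blue), "range_z" (480x640 float32, m along the optical axis (not along the pixel's ray), 0 where there is no reading), "intrinsics" (3x3 intrinsics, pixels), "R" (3x3) and "t" (3): a world point X has camera coordinates R X + t. Camera axes: x right, y down, z forward; pixel columns grow to the right and rows downward; lengths in m; the calibration is good to about 2 mm. A picture is of the moment at which its call begins.
- job.close_job(): hands the job in, once; it reports no verdict.
Trained networks look in a picture, given as the dict that the camera call returned (one of the last four; its "shot" number tells which), for a name from the list of things; names that differ only in an ending like _2 or _b are one class to them, and where a whole thing is asked for, a point or a joint stands for the part that bears it (a point fixed in the world has none). Each returns a list of dicts, best first, with "conf" (0 to 1); they miss things now and then, are a little off and sometimes report something else, mostly with a low value. They report only what shows in the picture. A call takes as long as a camera call.
- models.cut_out(name, picture): "region" (480x640 bool, what is visible of it) and "uv" ([column, row] in pixels, amid what is visible of it).
- models.spot_point(name, picture): "uv" ([column, row] in pixels: a listed point, or the origin of a listed thing).
The state is a dict: "clock": time; "joint_pos": joint angles; "qvel": joint speeds; "tau": joint torques, N m; "tool_pos": TCP position; "orientation": TCP orientation; "force": force on the tool from outside, world axes, zero at the start; "moment": the same for the moment, N m; "opening": finger opening in m.
Only numpy, scipy, OpenCV 4.12 (cv2) and the standard library are available. Lean on these libraries where they do the work, as an engineer would, in place of code of your own. Each camera call takes 0.05 s, during which the arm holds its last target.

## Working session

There is one attempt and no reset: what is moved stays moved. The work goes in short steps, Python scripts to look and compute and a tool call to move; the robot and the scene stay as the last step left them, time stands still between calls to the robot, and variables do not carry over. Pictures are saved under pics/ and viewed, and the job is handed in when it is done.

Besides the shell and the picture viewer there is one more tool, called after "Request:" by a JSON object that holds its "method" and its "body". jog_arm: Moves the arm, as the interface text tells. Its arguments: {"type":"object","properties":{"targets":{"type":"string"}},"required":["targets"]}

```bash
ls; mkdir -p pics
cat > h.py <<'E'
import numpy as np, cv2
from plant import telemetry, snapshot, job, models, ctrl
from scipy.spatial.transform import Rotation as Ro
def save(p,n): cv2.imwrite('pics/'+n+'.png',cv2.cvtColor(p['img'],cv2.COLOR_RGB2BGR))
def ray(p,uv):
    K,R,t=p['intrinsics'],np.array(p['R']),np.array(p['t'])
    d=R.T@np.linalg.inv(K)@np.array([uv[0],uv[1],1.]); c=-R.T@t
    return c,d
def atz(p,uv,z):
    c,d=ray(p,uv); return c+d*(z-c[2])/d[2]
def proj(p,X):
    x=p['intrinsics']@(np.array(p['R'])@np.array(X)+np.array(p['t'])); return x[:2]/x[2]
def cloud(p,mask=None):
    z=p['range_z']; m=z>0
    if mask is not None: m&=mask
    v,u=np.nonzero(m); zz=z[m]
    X=np.linalg.inv(p['intrinsics'])@np.stack([u*zz,v*zz,zz])
    return (np.array(p['R']).T@(X-np.array(p['t'])[:,None])).T
def tool():
    o=telemetry.get_obs(); return np.array(o['tool_pos']),Ro.from_euler('xyz',o['orientation'],degrees=True),o
E
python3 - <<'E'
from h import *
np.set_printoptions(precision=4,suppress=True)
p0,R,o=tool(); print(o, R.as_matrix())
for n in ('top','side'):
    p=snapshot(n); save(p,n+'0'); print(n,ray(p,(320,240)))
    for k in ('knob_mark','shaft_tip','knob','knob_pointer','pot','lid','lid_grip','jar','cup','spoon'):
        r=models.spot_point(k,p)
        print(k,[(np.round(a['uv'],1),round(a['conf'],2)) for a in r[:2]])
print(ctrl.grip_depth)
E
```

```text
pics
{'clock': 0.0, 'joint_pos': array([ 93.0539,  20.5895,   0.6328,  -0.0237, -70.1349, -16.505 ]), 'qvel': array([-0.0055, -0.0609, -0.0696, -0.0639, -0.0593,  0.1163]), 'tau': array([  0.0019, -58.2725,  29.3055,   6.9973,   0.007 ,  -0.0002]), 'tool_pos': array([0.1569, 0.656 , 0.2256]), 'orientation': array([179.9058,  -0.0046, -13.4592]), 'force': array([0.147 , 0.1005, 0.0654]), 'moment': array([-0.0535,  0.0326, -0.0223]), 'opening': 0.08749072848442173} [[ 0.9725 -0.2328 -0.0003]
 [-0.2328 -0.9725 -0.0016]
 [ 0.0001  0.0016 -1.    ]]
top (array([0.3499, 0.108 , 1.322 ]), array([ 0.1521, -0.0003, -0.9884]))
knob_mark [(array([378.8, 274.1]), 0.78)]
shaft_tip [(array([382.3, 287.1]), 0.48)]
knob [(array([261.2, 274.3]), 0.61)]
knob_pointer [(array([266.6, 268.7]), 0.53)]
pot []
lid [(array([488. , 279.7]), 0.74)]
lid_grip [(array([491.7, 273.3]), 0.91)]
jar [(array([478.7, 194. ]), 0.97)]
cup [(array([267.7, 197.6]), 0.68)]
spoon [(array([157.2, 236.6]), 0.96)]
side (array([ 0.0857, -0.6311,  0.594 ]), array([ 0.4882,  0.7012, -0.5199]))
knob_mark [(array([304.4, 307.8]), 0.95), (array([309.9, 220.1]), 0.62)]
shaft_tip [(array([403.8, 389.6]), 0.54), (array([287.7, 303.7]), 0.52)]
knob [(array([238.7, 248.1]), 0.86), (array([373.9, 262.3]), 0.45)]
knob_pointer [(array([245.4, 236.4]), 0.82), (array([310.1, 220.8]), 0.63)]
pot [(array([370.4, 261.5]), 0.88), (array([310.5, 224.2]), 0.68)]
lid [(array([403.2, 403.9]), 0.59)]
lid_grip [(array([405. , 383.2]), 0.6)]
jar [(array([482.4, 344.6]), 0.68)]
cup [(array([309.5, 223. ]), 0.8)]
spoon [(array([223.6, 198.6]), 0.68)]
-0.0188
```

View pics/top0.png

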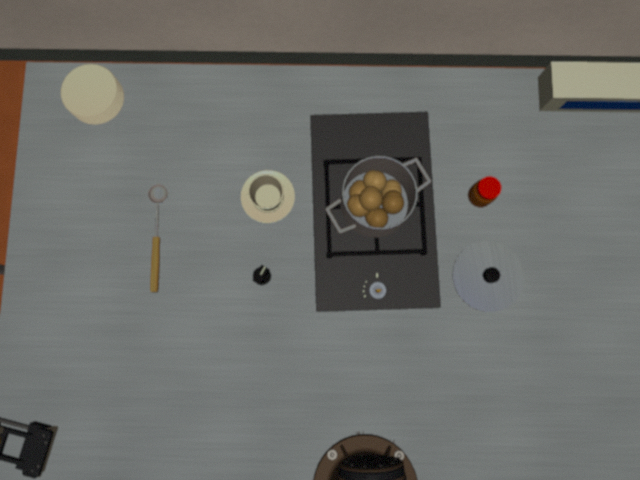

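View pics/side0.png

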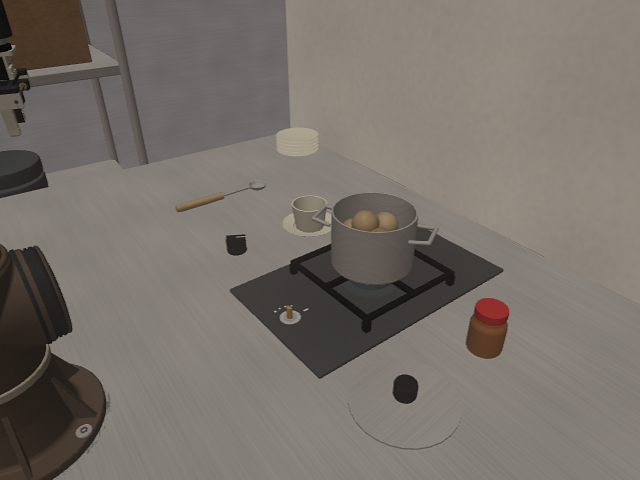

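The top view shows the hob plate at about (312–440, 112–310), the pot at (380,195), the shaft at (378,290), the black knob at (262,276), the lid at (488,275), the jar at (485,190) and the cup at (267,196). Next I'll measure these precisely.

Run:
```python
from h import *
np.set_printoptions(precision=4,suppress=True)
def circ(P):
    A=np.c_[2*P,np.ones(len(P))]; s=np.linalg.lstsq(A,(P**2).sum(1),rcond=None)[0]; return s[:2],np.sqrt(s[2]+s[0]**2+s[1]**2)
pt=snapshot('top'); ps=snapshot('side')
for nm,p in(('top',pt),('side',ps)):
    print(nm)
    C=cloud(p); 
    # pot rim
    m=(C[:,2]>.150)&(C[:,2]<.170)&(C[:,0]>.35)&(C[:,0]<.8)&(abs(C[:,1])<.2)
    P=C[m]; print('rim n',len(P), P.mean(0), np.percentile(P[:,2],[5,50,95]))
    for it in range(5):
        c,r=circ(P[:,:2]); e=abs(np.hypot(*(P[:,:2]-c).T)-r); P=P[e<max(.004,np.median(e)*2.5)]
    print('rim',c,r,len(P))
    for k in('lid','lid_grip','knob','pot','shaft_tip','cup','jar','saucer','hob'):
        r=models.cut_out(k,p)
        for a in r[:2]:
            R=a['region']; cl=cloud(p,R); print(k,round(a['conf'],2),np.round(a['uv'],1),R.sum(),'med',np.median(cl,0) if len(cl) else None, 'zmax',np.percentile(cl[:,2],98) if len(cl) else 0, 'min',cl.min(0),'max',cl.max(0))
    def pr(k,z):
        for a in models.spot_point(k,p)[:2]: print(k,round(a['conf'],2),atz(p,a['uv'],z))
    for k,z in(('knob_mark',.008),('shaft_tip',.032),('knob',0),('knob_pointer',.034),('lid_grip',.037),('lid',0),('pot',.045),('hob',0)): pr(k,z)
im=cv2.cvtColor(pt['img'],cv2.COLOR_RGB2BGR)
a=cv2.resize(im[255:310,230:300],None,fx=5,fy=5,interpolation=cv2.INTER_CUBIC)
b=cv2.resize(im[260:315,345:415],None,fx=5,fy=5,interpolation=cv2.INTER_CUBIC)
im=cv2.cvtColor(ps['img'],cv2.COLOR_RGB2BGR)
c=cv2.resize(im[220:275,205:275],None,fx=5,fy=5,interpolation=cv2.INTER_CUBIC)
d=cv2.resize(im[285:340,255:325],None,fx=5,fy=5,interpolation=cv2.INTER_CUBIC)
cv2.imwrite('pics/crop1.png',np.vstack([np.hstack([a,b]),np.hstack([c,d])]))
```

```text
top
rim n 654 [ 0.6352 -0.015   0.1575] [0.1507 0.1584 0.1631]
rim [ 0.6326 -0.0163] 0.07776183919484603 539
lid 0.81 [488.4 276.5] 3995 med [ 0.471  -0.2826  0.0134] zmax 0.04710414118813223 min [ 0.3908 -0.3701 -0.0025] max [ 0.5567 -0.2025  0.0534]
lid_grip 0.83 [490.7 275.3] 3927 med [ 0.4709 -0.2831  0.0135] zmax 0.04712616012878587 min [ 0.3908 -0.3683 -0.0045] max [ 0.5528 -0.2025  0.0534]
knob 0.59 [259.6 276.4] 308 med [0.4669 0.24   0.0308] zmax 0.039388166645867126 min [ 0.4442  0.2214 -0.004 ] max [0.4919 0.2639 0.0436]
pot 0.81 [377.4 194.1] 5312 med [ 0.6345 -0.0173  0.1231] zmax 0.16140335502132663 min [ 0.55   -0.1577  0.0037] max [0.7588 0.0957 0.168 ]
shaft_tip 0.72 [273.2 212.1] 1219 med [0.6399 0.2226 0.0125] zmax 0.021335091088002186 min [ 0.5911  0.1707 -0.0048] max [0.7239 0.3002 0.0711]
cup 0.89 [266.  193.7] 1029 med [0.6638 0.2379 0.0201] zmax 0.06865435170777594 min [0.6141 0.1937 0.0027] max [0.6965 0.2755 0.0757]
jar 0.82 [485.2 188.5] 739 med [ 0.6594 -0.2645  0.0824] zmax 0.08977635597817335 min [ 0.6362 -0.2996 -0.0025] max [ 0.6914 -0.2431  0.0925]
sa
[... 1663 characters left out ...]
176  -0.0028] max [0.8909 0.1457 0.1375]
jar 0.95 [487.5 325.7] 2079 med [ 0.6491 -0.2862  0.0575] zmax 0.0865440331230299 min [ 0.6352 -0.3062 -0.0021] max [ 0.7734 -0.1863  0.0879]
hob 0.88 [342.2 296.3] 17856 med [ 0.5284 -0.0769  0.0087] zmax 0.040649253717951465 min [ 0.3854 -0.176  -0.0028] max [0.8909 0.1441 0.1376]
knob_mark 0.64 [ 0.4823 -0.0158  0.008 ]
shaft_tip 0.44 [ 0.4414 -0.0258  0.032 ]
shaft_tip 0.3 [ 0.4768 -0.2849  0.032 ]
knob 0.71 [0.4665 0.2351 0.    ]
knob_pointer 0.84 [0.4842 0.2366 0.034 ]
lid_grip 0.66 [ 0.4746 -0.2854  0.037 ]
lid 0.78 [ 0.4825 -0.2839  0.    ]
lid 0.53 [ 0.4992 -0.268   0.    ]
pot 0.76 [ 0.6341 -0.0215  0.045 ]
hob 0.61 [ 0.6316 -0.017   0.    ]
```

View pics/crop1.png

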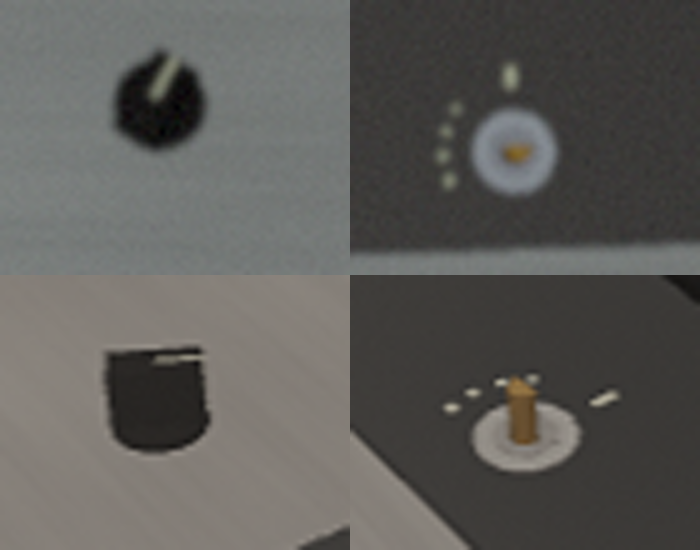

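Run:
```python
from h import *
np.set_printoptions(precision=4,suppress=True)
pt=snapshot('top'); ps=snapshot('side')
for nm,p in(('top',pt),('side',ps)):
    print(nm)
    R=models.cut_out('hob',p)[0]['region'].astype(np.uint8)
    R=cv2.morphologyEx(R,cv2.MORPH_CLOSE,np.ones((5,5)))
    c=max(cv2.findContours(R,cv2.RETR_EXTERNAL,cv2.CHAIN_APPROX_NONE)[0],key=cv2.contourArea)[:,0]
    if nm=='side':
        pass
    W=np.array([atz(p,u,.008)[:2] for u in c])
    r=cv2.minAreaRect((W*1000).astype(np.float32)); print('rect',r)
    ang=np.deg2rad(r[2]); 
    th=min([ang+k*np.pi/2 for k in range(-4,4)],key=abs); ex=np.array([np.cos(th),np.sin(th)]); print('yaw',np.degrees(th),'shaft',np.array(r[0])/1000-.195*ex)
    img=p['img'].astype(float)
    # knob dark pixels
    k=models.cut_out('knob',p)[0]['region']; k=cv2.dilate(k.astype(np.uint8),np.ones((7,7)))>0
    g=img.max(2)
    dark=k&(g<75)
    v,u=np.nonzero(dark); print('knob dark bbox',u.min(),u.max(),v.min(),v.max(),len(u))
    bright=k&(img[...,0]>130)&(img[...,0]-img[...,2]>12)
    v,u=np.nonzero(bright); W=np.array([atz(p,(a,b),.034)[:2] for a,b in zip(u,v)]); print('line px',len(u))
    if len(u)>3:
        m=W.mean(0); U,S,V=np.linalg.svd(W-m); d=V[0]; print('line mean',m,'dir',np.degrees(np.arctan2(d[1],d[0])),S, W.min(0),W.max(0))
    C=cloud(p,cv2.dilate(dark.astype(np.uint8),np.ones((3,3)))>0); C=C[(C[:,2]>.028)]; print('top pts',len(C),C.mean(0),cv2.minAreaRect((C[:,:2]*1000).astype(np.float32)))
    # brass
    sub=np.zeros_like(k); uv=proj(p,[.441,-.026,.02]).astype(int); sub[uv[1]-15:uv[1]+15,uv[0]-15:uv[0]+15]=1
    br=sub&(img[...,0]-img[...,2]>50); v,u=np.nonzero(br); print('brass',u.min(),u.max(),v.min(),v.max(),u.mean(),v.mean(),'z32',atz(p,(u.mean(),v.mean()),.032), atz(p,(u.mean(),v.mean()),.028))
    # mark dash
    wm=sub.copy(); uv=proj(p,[.476,-.026,.008]).astype(int); wm[:]=0; wm[uv[1]-8:uv[1]+8,uv[0]-8:uv[0]+8]=1
    wm&=(g>120); n,l,s,cc=cv2.connectedComponentsWithStats(wm.astype(np.uint8)); 
    for i in range(1,n): print('mark',s[i,4],cc[i],atz(p,cc[i],.008))
    # lid knob
    sub=np.zeros_like(k); uv=proj(p,[.475,-.286,.037]).astype(int); sub[uv[1]-18:uv[1]+18,uv[0]-18:uv[0]+18]=1
    d=sub&(g<60); v,u=np.nonzero(d); print('lidknob',len(u),(u.min()+u.max())/2,(v.min()+v.max())/2,atz(p,((u.min()+u.max())/2,(v.min()+v.max())/2),.035))
    C=cloud(p,d); C=C[C[:,2]>.042]; print('lidtop',len(C),C.mean(0),C.min(0),C.max(0))
```

```text
top
rect ((630.5296630859375, -19.31396484375), (479.408935546875, 291.5199890136719), 2.568593740463257)
yaw 2.568593740463257 shaft [ 0.4357 -0.0281]
knob dark bbox 253 270 265 284 241
line px 0
top pts 163 [0.4658 0.2436 0.0347] ((466.25677490234375, 243.34652709960938), (20.196054458618164, 41.63412857055664), 61.913246154785156)
brass 377 380 290 291 378.2857142857143 290.42857142857144 z32 [ 0.4336 -0.0272  0.032 ] [ 0.4339 -0.0276  0.028 ]
mark 6 [376.5 275. ] [ 0.4711 -0.0257  0.008 ]
lidknob 191 491.0 274.5 [ 0.4734 -0.2854  0.035 ]
lidtop 166 [ 0.4724 -0.2833  0.0472] [ 0.4573 -0.3009  0.0421] [ 0.4873 -0.2665  0.0525]
side
rect ((630.229736328125, -17.307357788085938), (482.87725830078125, 304.2083435058594), 2.443976402282715)
yaw 2.443976402282715 shaft [ 0.4354 -0.0256]
knob dark bbox 226 246 235 254 351
line px 148
line mean [0.4555 0.2169] dir -111.47239554060837 [0.4769 0.2338] [0.418 0.16 ] [0.4996 0.2751]
top pts 139 [0.4657 0.2393 0.0336] ((467.2268371582031, 241.2747344970703), (23.753665924072266, 42.275150299072266), 60.812171936035156)
brass 287 291 306 318 289.0416666666667 311.8333333333333 z32 [ 0.4297 -0.0402  0.032 ] [ 0.4322 -0.036   0.028 ]
mark 7 [305.2857 309.2857] [ 0.4727 -0.0262  0.008 ]
mark 5 [298.4 314.2] [ 0.4547 -0.0306  0.008 ]
lidknob 580 405.0 388.5 [ 0.4728 -0.2882  0.035 ]
lidtop 369 [ 0.4714 -0.289   0.0458] [ 0.4547 -0.3044  0.042 ] [ 0.4892 -0.2713  0.0491]
```

```bash
cat > plan.py <<'E'
from h import *
def plan(wps,g,rows=8):
    """wps: list of (x,y,z,yaw) for rows; print rows as tool shift"""
    p0,R,o=tool()
    out=[]
    for i,w in enumerate(wps):
        Rt=Ro.from_euler('xyz',[180,0,w[3]],degrees=True)
        s=R.inv().apply(np.array(w[:3])-p0); rv=(R.inv()*Rt).as_rotvec(degrees=True)
        gg=g[i] if hasattr(g,'__len__') else g
        out.append(' '.join('%.4f'%a for a in s)+' '+' '.join('%.1f'%a for a in rv)+' %g'%gg)
    print('; '.join(out)); 
def lin(a,b,n): return [tuple(np.array(a)+(np.array(b)-np.array(a))*(i+1)/n) for i in range(n)]
def st():
    p,R,o=tool(); print('t',round(o['clock'],2),'p',np.round(p,4),'rpy',np.round(o['orientation'],2),'F',np.round(o['force'],2),'M',np.round(o['moment'],2),'op',round(o['opening'],4),'q',np.round(o['joint_pos'],1))
E
python3 -c "
from plan import *
plan(lin((.157,.656,.226,-13.46),(.45,.42,.225,-9),7)+[(.47,.36,.225,-8)],1)"
```

```text
0.0486 0.0235 0.0007 0.0 -0.0 -0.6 1; 0.0971 0.0466 0.0008 0.0 -0.0 -1.3 1; 0.1457 0.0696 0.0010 0.0 -0.0 -1.9 1; 0.1942 0.0927 0.0011 0.0 -0.0 -2.5 1; 0.2428 0.1157 0.0013 0.0 -0.0 -3.2 1; 0.2913 0.1388 0.0014 0.0 -0.0 -3.8 1; 0.3399 0.1618 0.0016 0.0 -0.0 -4.5 1; 0.3733 0.2155 0.0016 0.0 -0.0 -5.5 1
```

Request:
{"method": "jog_arm", "body": {"targets": "0.049 0.024 0 0 0 -0.6 1; 0.097 0.047 0 0 0 -1.3 1; 0.146 0.070 0 0 0 -1.9 1; 0.194 0.093 0 0 0 -2.5 1; 0.243 0.116 0 0 0 -3.2 1; 0.291 0.139 0 0 0 -3.8 1; 0.340 0.162 0 0 0 -4.5 1; 0.373 0.215 0 0 0 -5.5 1"}}

```text
clock: 4.2
tool_pos: [0.4716, 0.3598, 0.2259]
orientation: [180.0, -0.0, -7.9]
force: [0.9, -0.3, 0.3]
opening: 0.0875
```

```bash
python3 -c "
from plan import *
st();p,R,o=tool()
plan(lin((*p,-8),(.48,-.04,.21,0),8),1)"
```

```text
t 4.2 p [0.4716 0.3598 0.2259] rpy [ 1.7997e+02 -1.0000e-02 -7.9300e+00] F [ 0.91 -0.32  0.34] M [-0.1  -0.06  0.03] op 0.0875 q [ 56.2  12.9 -10.1   0.  -67.   25.8]
0.0079 0.0494 0.0020 0.0 -0.0 -0.9 1; 0.0159 0.0987 0.0040 0.0 -0.0 -1.9 1; 0.0238 0.1481 0.0061 0.0 -0.0 -2.9 1; 0.0317 0.1974 0.0081 0.0 -0.0 -3.9 1; 0.0397 0.2468 0.0101 0.0 -0.0 -4.9 1; 0.0476 0.2961 0.0121 0.0 -0.0 -5.9 1; 0.0555 0.3455 0.0141 0.0 -0.0 -6.9 1; 0.0635 0.3948 0.0162 0.0 -0.0 -7.9 1
```

Request:
{"method": "jog_arm", "body": {"targets": "0.008 0.049 0.002 0 0 -0.9 1; 0.016 0.099 0.004 0 0 -1.9 1; 0.024 0.148 0.006 0 0 -2.9 1; 0.032 0.197 0.008 0 0 -3.9 1; 0.040 0.247 0.010 0 0 -4.9 1; 0.048 0.296 0.012 0 0 -5.9 1; 0.056 0.346 0.014 0 0 -6.9 1; 0.063 0.395 0.016 0 0 -7.9 1"}}

```text
clock: 5.2
tool_pos: [0.4794, -0.0417, 0.2105]
orientation: [180.0, -0.1, 0.0]
force: [1.1, -1.3, -0.3]
opening: 0.0876
```

```bash
python3 -c "
from plan import *
st();p,R,o=tool()
plan(lin((*p,0),(.472,-.287,.12,0),7)+[(.472,-.287,.10,0)],1)"
```

```text
t 5.2 p [ 0.4794 -0.0417  0.2105] rpy [ 1.7998e+02 -6.0000e-02  2.0000e-02] F [ 1.08 -1.32 -0.31] M [ 0.   -0.06 -0.02] op 0.0876 q [ 18.6   2.7 -24.4   0.  -62.8  71.4]
-0.0011 0.0350 0.0129 0.0 -0.1 0.0 1; -0.0022 0.0701 0.0259 0.0 -0.1 0.0 1; -0.0033 0.1051 0.0388 0.0 -0.1 0.0 1; -0.0043 0.1402 0.0518 0.0 -0.1 0.0 1; -0.0054 0.1752 0.0647 0.0 -0.1 0.0 1; -0.0065 0.2103 0.0776 0.0 -0.1 0.0 1; -0.0076 0.2453 0.0906 0.0 -0.1 0.0 1; -0.0076 0.2453 0.1106 0.0 -0.1 0.0 1
```

Request:
{"method": "jog_arm", "body": {"targets": "-0.001 0.035 0.013 0 -0.1 0 1; -0.002 0.070 0.026 0 -0.1 0 1; -0.003 0.105 0.039 0 -0.1 0 1; -0.004 0.140 0.052 0 -0.1 0 1; -0.005 0.175 0.065 0 -0.1 0 1; -0.007 0.210 0.078 0 -0.1 0 1; -0.008 0.245 0.091 0 -0.1 0 1; -0.008 0.245 0.111 0 -0.1 0 1"}}

```text
clock: 6.2
tool_pos: [0.4719, -0.2888, 0.0994]
orientation: [179.9, -0.0, -0.1]
force: [-0.4, 0.5, -0.1]
opening: 0.0876
```

Run:
```python
from plan import *
st()
p=snapshot('side'); save(p,'s1')
im=cv2.cvtColor(p['img'],cv2.COLOR_RGB2BGR); g=p['img'].max(2)
u0,v0=proj(p,[.472,-.287,.02]).astype(int)
cv2.imwrite('pics/s1c.png',cv2.resize(im[v0-100:v0+60,u0-100:u0+100],None,fx=3,fy=3))
plan(lin((.472,-.287,.1,0),(.472,-.287,.02,0),6)+[(.472,-.287,.019,0)]*2,1)
```

```text
t 6.2 p [ 0.4719 -0.2888  0.0994] rpy [ 1.7995e+02 -2.0000e-02 -1.2000e-01] F [-0.43  0.5  -0.13] M [ 0.03  0.05 -0.01] op 0.0876 q [-1.12e+01  1.59e+01 -2.44e+01  1.00e-01 -4.96e+01  1.01e+02]
0.0020 -0.0004 0.0098 -0.1 0.2 -0.1 1; 0.0020 -0.0003 0.0231 -0.1 0.2 -0.1 1; 0.0021 -0.0003 0.0364 -0.1 0.2 -0.1 1; 0.0021 -0.0003 0.0498 -0.1 0.2 -0.1 1; 0.0022 -0.0003 0.0631 -0.1 0.2 -0.1 1; 0.0022 -0.0003 0.0764 -0.1 0.2 -0.1 1; 0.0022 -0.0003 0.0774 -0.1 0.2 -0.1 1; 0.0022 -0.0003 0.0774 -0.1 0.2 -0.1 1
```

View pics/s1c.png

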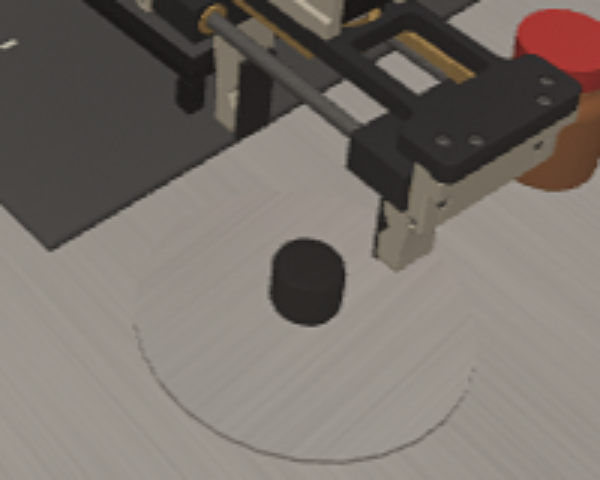

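Request:
{"method": "jog_arm", "body": {"targets": "0.002 0 0.010 0 0 0 1; 0.002 0 0.023 0 0 0 1; 0.002 0 0.036 0 0 0 1; 0.002 0 0.050 0 0 0 1; 0.002 0 0.063 0 0 0 1; 0.002 0 0.075 0 0 0 1; 0.002 0 0.0775 0 0 0 1; 0.002 0 0.0775 0 0 0 1"}}

```text
clock: 7.25
tool_pos: [0.4718, -0.2873, 0.0189]
orientation: [-179.9, 0.2, -0.1]
force: [0.2, -0.2, -0.2]
opening: 0.0874
```

Request:
{"method": "jog_arm", "body": {"targets": "0 0 0 0 0 0 -1; 0 0 0 0 0 0 -1; 0 0 0 0 0 0 -1; 0 0 0 0 0 0 -1; 0 0 0 0 0 0 -1; 0 0 -0.01 0 0 0 -1; 0 0 -0.025 0 0 0 -1; 0 0 -0.045 0 0 0 -1"}}

```text
clock: 8.25
tool_pos: [0.4716, -0.2873, 0.0648]
orientation: [-179.9, 0.3, -0.1]
force: [0.9, -0.1, -3.2]
opening: 0.0351
```

Run:
```python
from plan import *
np.set_printoptions(precision=4,suppress=True)
p=snapshot('side'); save(p,'s2'); st()
```

```text
t 8.3 p [ 0.4734 -0.2879  0.0678] rpy [179.97   0.02  -0.09] F [ 1.07 -0.38 -0.08] M [-0.07 -0.25 -0.02] op 0.0355 q [-11.   18.3 -26.1   0.  -45.6 100.9]
```

View pics/s2.png

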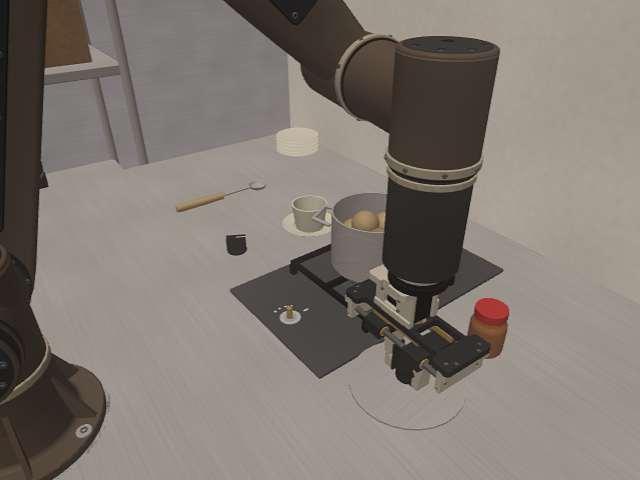

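Run:
```python
from plan import *
plan(lin((.4734,-.288,.068,0),(.48,-.27,.24,0),4)+lin((.48,-.27,.24,0),(.55,-.15,.245,0),4),-1)
```

```text
0.0016 -0.0044 -0.0432 0.0 0.0 -0.1 -1; 0.0032 -0.0089 -0.0862 0.0 0.0 -0.1 -1; 0.0049 -0.0134 -0.1292 0.0 0.0 -0.1 -1; 0.0065 -0.0178 -0.1722 0.0 0.0 -0.1 -1; 0.0239 -0.0479 -0.1735 0.0 0.0 -0.1 -1; 0.0414 -0.0779 -0.1748 0.0 0.0 -0.1 -1; 0.0588 -0.1079 -0.1761 0.0 0.0 -0.1 -1; 0.0763 -0.1380 -0.1773 0.0 0.0 -0.1 -1
```

Request:
{"method": "jog_arm", "body": {"targets": "0.002 -0.004 -0.043 0 0 0 -1; 0.003 -0.009 -0.086 0 0 0 -1; 0.005 -0.013 -0.129 0 0 0 -1; 0.007 -0.018 -0.172 0 0 0 -1; 0.024 -0.048 -0.174 0 0 0 -1; 0.041 -0.078 -0.175 0 0 0 -1; 0.059 -0.108 -0.176 0 0 0 -1; 0.076 -0.138 -0.177 0 0 0 -1"}}

```text
clock: 9.3
tool_pos: [0.5498, -0.1489, 0.2451]
orientation: [180.0, 0.0, -0.1]
force: [0.1, -0.4, -3.1]
opening: 0.0357
```

Run:
```python
from plan import *
np.set_printoptions(precision=4,suppress=True)
st()
p,R,o=tool()
plan(lin((*p,0),(.6325,-.018,.235,0),5)+lin((.6325,-.018,.235,0),(.6325,-.018,.215,0),2)+[(.6325,-.018,.215,0)],-1)
```

```text
t 9.3 p [ 0.5498 -0.1489  0.2451] rpy [179.99   0.    -0.1 ] F [ 0.11 -0.45 -3.13] M [-0.05 -0.09 -0.01] op 0.0357 q [  4.5  10.  -11.3   0.  -68.7  85.4]
0.0165 -0.0262 0.0020 0.0 0.0 -0.1 -1; 0.0330 -0.0524 0.0040 0.0 0.0 -0.1 -1; 0.0495 -0.0786 0.0060 0.0 0.0 -0.1 -1; 0.0659 -0.1048 0.0080 0.0 0.0 -0.1 -1; 0.0824 -0.1310 0.0101 0.0 0.0 -0.1 -1; 0.0824 -0.1310 0.0201 0.0 0.0 -0.1 -1; 0.0824 -0.1310 0.0301 0.0 0.0 -0.1 -1; 0.0824 -0.1310 0.0301 0.0 0.0 -0.1 -1
```

Force −3.1 N confirms the lid is held.

Request:
{"method": "jog_arm", "body": {"targets": "0.0165 -0.026 0.002 0 0 0 -1; 0.033 -0.052 0.004 0 0 0 -1; 0.0495 -0.079 0.006 0 0 0 -1; 0.066 -0.105 0.008 0 0 0 -1; 0.0825 -0.131 0.010 0 0 0 -1; 0.0825 -0.131 0.020 0 0 0 -1; 0.0825 -0.131 0.030 0 0 0 -1; 0.0825 -0.131 0.030 0 0 0 -1"}}

```text
clock: 10.3
tool_pos: [0.6317, -0.0185, 0.2138]
orientation: [180.0, 0.1, -0.1]
force: [0.3, -0.5, -2.3]
opening: 0.0355
```

Run:
```python
from plan import *
np.set_printoptions(precision=4,suppress=True)
def circ(P):
    A=np.c_[2*P,np.ones(len(P))]; s=np.linalg.lstsq(A,(P**2).sum(1),rcond=None)[0]; return s[:2],np.sqrt(s[2]+s[0]**2+s[1]**2)
st()
for n in('side','top'):
    p=snapshot(n); save(p,n+'3')
    if n=='side':
        im=cv2.cvtColor(p['img'],cv2.COLOR_RGB2BGR)
        # model overlay
        for X0,r,z in(((.6325,-.018),.0835,.205),((.6325,-.018),.0715,.196),((.6325,-.018),.080,.160)):
            pts=np.array([proj(p,[X0[0]+r*np.cos(a),X0[1]+r*np.sin(a),z]) for a in np.linspace(0,6.28,80)])
            pts=((pts-[290,110])*4).astype(int)
            if z==.205: big=cv2.resize(im[110:260,290:470],None,fx=4,fy=4,interpolation=cv2.INTER_CUBIC)
            cv2.polylines(big,[pts],True,{.205:(0,0,255),.196:(0,255,0),.16:(255,0,0)}[z],1)
        cv2.imwrite('pics/s3c.png',big)
st()
```

```text
t 10.3 p [ 0.6317 -0.0185  0.2138] rpy [179.97   0.14  -0.14] F [ 0.29 -0.5  -2.33] M [-0.06  0.01 -0.01] op 0.0355 q [ 16.   17.1  -6.   -0.  -67.   73.9]
t 10.4 p [ 0.6325 -0.0186  0.2152] rpy [179.98   0.01  -0.14] F [ 0.47 -0.09 -2.69] M [-0.06 -0.03 -0.02] op 0.0354 q [ 16.   17.   -5.9   0.  -67.   73.9]
```

View pics/s3c.png

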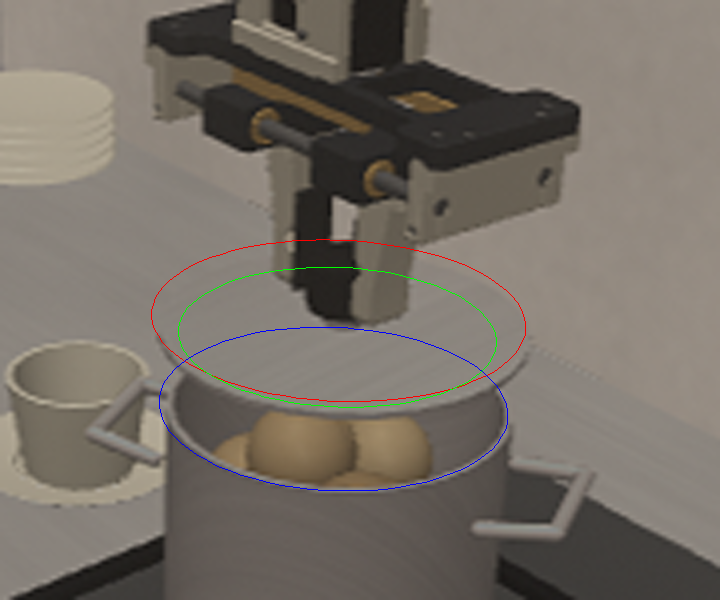

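View pics/top3.png

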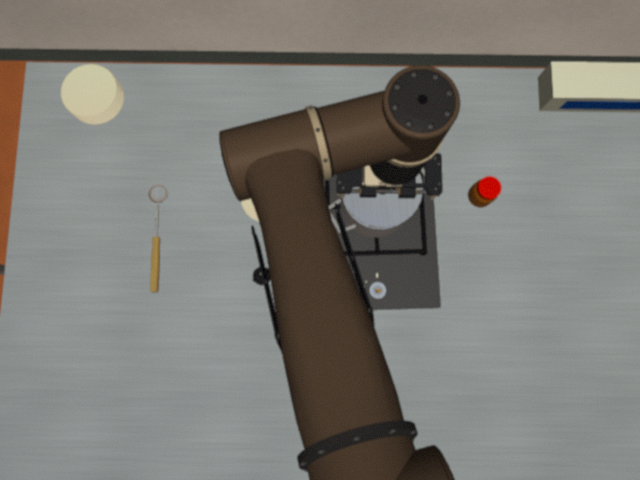

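Run:
```python
from plan import *
np.set_printoptions(precision=4,suppress=True)
for n in('side','top'):
    p=snapshot(n); C=cloud(p)
    d=np.hypot(C[:,0]-.6325,C[:,1]+.018)
    m=(d<.095)&(d>.03)&(C[:,2]>.18)&(C[:,2]<.222); P=C[m]
    A=np.c_[P[:,:2]-[.6325,-.018],np.ones(len(P))]
    k=np.ones(len(P),bool)
    for i in range(6):
        s=np.linalg.lstsq(A[k],P[k,2],rcond=None)[0]; e=P[:,2]-A@s; k=abs(e)<max(.002,2*np.std(e[k]))
    print(n,'plane',s,k.sum(),np.std(e[k]))
    Q=P[k]; a=np.arctan2(Q[:,1]+.018,Q[:,0]-.6325); r=np.hypot(Q[:,0]-.6325,Q[:,1]+.018)
    E=[]
    for b in np.arange(-np.pi,np.pi,.15):
        s_=(a>b)&(a<b+.15)
        if s_.sum()>3: i=np.argmax(np.where(s_,r,0)); E.append(Q[i]); print(round(np.degrees(b+.07)),round(r[i],4),end=' | ')
    E=np.array(E)
    # fit centre given radius .0835
    from scipy.optimize import least_squares
    f=least_squares(lambda c:np.hypot(E[:,0]-c[0],E[:,1]-c[1])-.0825,[.6325,-.018],loss='soft_l1',f_scale=.002); print('\ncentre',f.x,np.std(f.fun))
```

```text
side plane [0.007  0.0009 0.2024] 2168 0.0009107630396141022
-176 0.0831 | -167 0.0824 | -159 0.0819 | -150 0.083 | -142 0.0837 | -133 0.0838 | -124 0.0854 | -116 0.0837 | -107 0.0846 | -99 0.0839 | -90 0.084 | -81 0.0854 | -73 0.0845 | -64 0.0848 | -56 0.0849 | -47 0.0848 | -38 0.0851 | -30 0.0852 | -21 0.0845 | -13 0.084 | -4 0.0845 | 4 0.0848 | 13 0.0822 | 22 0.0841 | 73 0.0826 | 82 0.0801 | 90 0.0813 | 99 0.0819 | 108 0.0823 | 116 0.081 | 125 0.0809 | 133 0.0812 | 142 0.0799 | 151 0.0809 | 159 0.0811 | 168 0.081 | 176 0.0815 | 
centre [ 0.6335 -0.0198] 0.000679429570322148
top plane [0.0174 0.0041 0.2034] 1557 0.001616331311128274
-176 0.0802 | -167 0.0815 | -159 0.0808 | -150 0.0806 | -142 0.0807 | -133 0.0812 | -124 0.0809 | -116 0.0812 | -107 0.0804 | -99 0.0805 | -90 0.0811 | -81 0.0829 | -73 0.0823 | 90 0.0619 | 99 0.0776 | 108 0.0836 | 116 0.0826 | 125 0.0825 | 133 0.0831 | 142 0.082 | 151 0.082 | 159 0.0817 | 168 0.0814 | 176 0.0808 | 
centre [ 0.634  -0.0173] 0.004377903720193175
```

Request:
{"method": "jog_arm", "body": {"targets": "-0.001 0 0.008 0 0 0 -1; -0.001 0 0.016 0 0 0 -1; -0.001 0 0.023 0 0 0 -1; -0.001 0 0.028 0 0 0 -1; -0.001 0 0.032 0 0 0 -1; -0.001 0 0.034 0 0 0 -1; -0.001 0 0.035 0 0 0 -1; -0.001 0 0.035 0 0 0 -1"}}

```text
clock: 11.5
tool_pos: [0.6318, -0.0185, 0.1807]
orientation: [180.0, -0.1, -0.1]
force: [-1.6, -0.4, -2.8]
opening: 0.0354
```

```bash
cat > lidfit.py <<'E'
from plan import *
def lidfit(n='side',zlo=.145,zhi=.222,c0=(.6325,-.018)):
    p=snapshot(n); C=cloud(p)
    d=np.hypot(C[:,0]-c0[0],C[:,1]-c0[1])
    m=(d<.08)&(d>.03)&(C[:,2]>zlo)&(C[:,2]<zhi); P=C[m]
    A=np.c_[P[:,:2]-c0,np.ones(len(P))]
    k=np.ones(len(P),bool)
    for i in range(8):
        s=np.linalg.lstsq(A[k],P[k,2],rcond=None)[0]; e=P[:,2]-A@s; k=abs(e)<max(.002,2*np.std(e[k]))
    print(n,'plane',np.round(s,4),k.sum(),np.std(e[k])); return p
E
python3 - <<'E'
from lidfit import *
p=lidfit(); st(); save(p,'s4')
im=cv2.cvtColor(p['img'],cv2.COLOR_RGB2BGR)
cv2.imwrite('pics/s4c.png',cv2.resize(im[110:260,290:470],None,fx=4,fy=4,interpolation=cv2.INTER_CUBIC))
E
```

```text
side plane [ 0.0088 -0.0006  0.1681] 1972 0.0008807067265770846
t 11.55 p [ 0.6319 -0.0185  0.1808] rpy [ 1.8e+02 -7.0e-02 -1.3e-01] F [ 0.45  0.19 -1.87] M [-0.05  0.01  0.03] op 0.0352 q [ 16.   18.3  -8.8   0.  -62.8  73.9]
```

View pics/s4c.png

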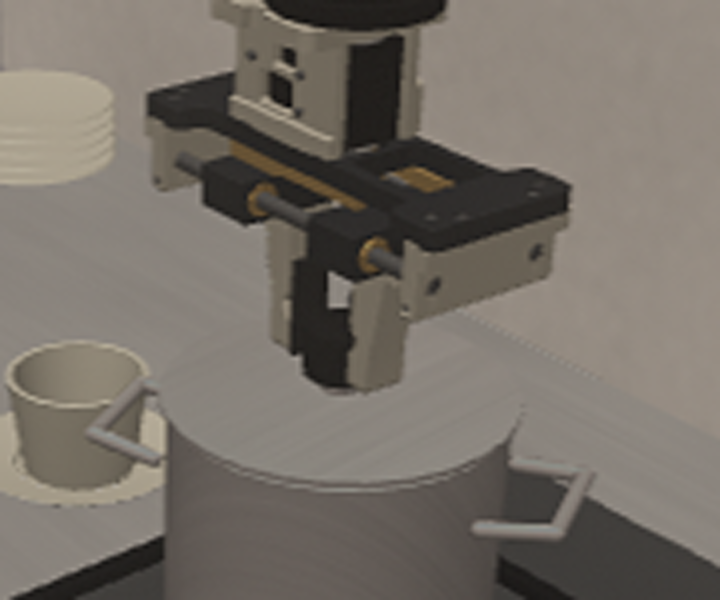

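The step is already inside the rim with about 3 mm left, so I lower and check for contact.

Request:
{"method": "jog_arm", "body": {"targets": "0 0 0.001 0 0 0 -1; 0 0 0.0015 0 0 0 -1; 0 0 0.002 0 0 0 -1; 0 0 0.0025 0 0 0 -1; 0 0 0.003 0 0 0 -1; 0 0 0.0035 0 0 0 -1; 0 0 0.004 0 0 0 -1; 0 0 0.004 0 0 0 -1"}}

```text
clock: 12.55
tool_pos: [0.632, -0.0185, 0.1774]
orientation: [180.0, -0.1, -0.1]
force: [-1.4, 0.4, 1.8]
opening: 0.0352
```

Run:
```python
from lidfit import *
p=lidfit(); st()
```

```text
side plane [0.003  0.0013 0.1648] 1970 0.0008790604711386755
t 12.6 p [ 0.632  -0.0185  0.1774] rpy [ 1.8e+02 -1.0e-01 -1.3e-01] F [-1.75 -0.71  2.94] M [ 0.16  0.6  -0.  ] op 0.035 q [ 16.   18.5  -9.    0.  -62.4  73.9]
```

Seated at 0.165 with force reversed. I release and rise.

Request:
{"method": "jog_arm", "body": {"targets": "0 0 0 0 0 0 0; 0 0 0 0 0 0 0.5; 0 0 0 0 0 0 1; 0 0 0 0 0 0 1; 0 0 -0.01 0 0 0 1; 0 0 -0.03 0 0 0 1; 0 0 -0.055 0 0 0 1; 0 0 -0.08 0 0 0 1"}}

```text
clock: 13.6
tool_pos: [0.632, -0.0185, 0.259]
orientation: [180.0, -0.1, -0.1]
force: [-0.4, 0.1, 0.6]
opening: 0.0878
```

Run:
```python
from lidfit import *
p=lidfit(); st()
p,R,o=tool()
plan(lin((*p,0),(.47,.12,.2,-15),4)+lin((.47,.12,.2,-15),(.466,.2425,.13,-29),4),1)
```

```text
side plane [0.0014 0.0012 0.1648] 2084 0.0008767294656818141
t 13.65 p [ 0.6335 -0.0187  0.263 ] rpy [ 1.7999e+02 -4.4000e-01 -1.0000e-01] F [ 1.46 -0.18  3.83] M [-0.09 -0.37  0.04] op 0.0879 q [ 16.   15.3  -2.1   0.1 -72.2  73.9]
-0.0411 -0.0346 0.0154 -0.0 -0.4 3.7 1; -0.0821 -0.0692 0.0309 -0.0 -0.4 7.4 1; -0.1232 -0.1038 0.0463 -0.0 -0.4 11.2 1; -0.1642 -0.1384 0.0617 -0.0 -0.4 14.9 1; -0.1654 -0.1691 0.0792 -0.1 -0.4 18.4 1; -0.1666 -0.1997 0.0967 -0.1 -0.4 21.9 1; -0.1678 -0.2303 0.1142 -0.1 -0.4 25.4 1; -0.1690 -0.2609 0.1316 -0.1 -0.4 28.9 1
```

Request:
{"method": "jog_arm", "body": {"targets": "-0.041 -0.035 0.012 0 -0.2 3.7 1; -0.082 -0.069 0.025 0 -0.4 7.4 1; -0.123 -0.104 0.043 0 -0.4 11.2 1; -0.164 -0.138 0.062 0 -0.4 14.9 1; -0.165 -0.169 0.079 0 -0.4 18.4 1; -0.167 -0.200 0.097 0 -0.4 21.9 1; -0.168 -0.230 0.114 0 -0.4 25.4 1; -0.169 -0.261 0.132 0 -0.4 28.9 1"}}

```text
clock: 14.65
tool_pos: [0.4662, 0.244, 0.13]
orientation: [-179.8, -0.0, -29.1]
force: [0.1, -0.3, 0.3]
opening: 0.0874
```

Run:
```python
from lidfit import *
st()
p=snapshot('top'); save(p,'t5'); q=snapshot('side'); save(q,'s5')
a=cv2.cvtColor(q['img'],cv2.COLOR_RGB2BGR)
cv2.imwrite('pics/s5c.png',a)
u,v=proj(q,[.466,.2425,.02]).astype(int); cv2.imwrite('pics/s5k.png',cv2.resize(a[v-60:v+40,u-60:u+60],None,fx=5,fy=5,interpolation=cv2.INTER_CUBIC))
plan(lin((.466,.2425,.13,-29),(.466,.2425,.011,-29),6)+[(.466,.2425,.009,-29)]*2,1); st()
```

```text
t 14.65 p [0.4662 0.244  0.13  ] rpy [-1.7981e+02 -4.0000e-02 -2.9090e+01] F [ 0.1  -0.33  0.26] M [ 0.01  0.01 -0.03] op 0.0874 q [ 49.   11.5 -25.8  -0.  -52.6  11.9]
0.0013 0.0016 0.0182 -0.0 0.0 0.0 1; 0.0013 0.0016 0.0381 -0.0 0.0 0.0 1; 0.0013 0.0016 0.0579 -0.0 0.0 0.0 1; 0.0013 0.0016 0.0777 -0.0 0.0 0.0 1; 0.0014 0.0016 0.0976 -0.0 0.0 0.0 1; 0.0014 0.0016 0.1174 -0.0 0.0 0.0 1; 0.0014 0.0016 0.1194 -0.0 0.0 0.0 1; 0.0014 0.0016 0.1194 -0.0 0.0 0.0 1
t 14.75 p [0.4656 0.2445 0.1284] rpy [-1.7997e+02  2.0000e-02 -2.8980e+01] F [-0.44 -0.61  0.18] M [-0.07  0.07  0.03] op 0.0871 q [ 49.1  11.6 -25.8  -0.  -52.6  12. ]
```

View pics/s5c.png

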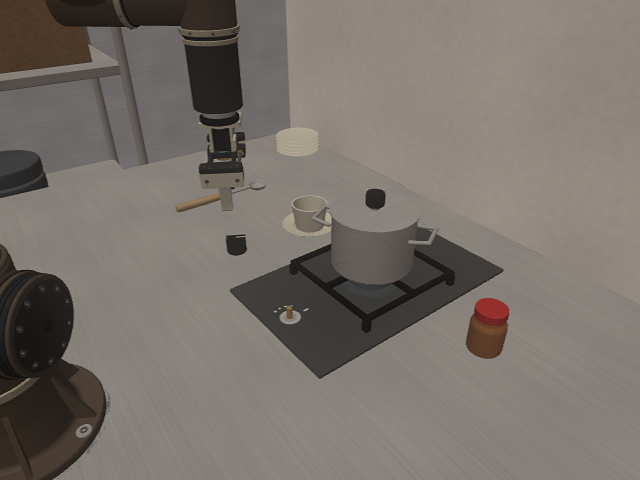

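View pics/s5k.png

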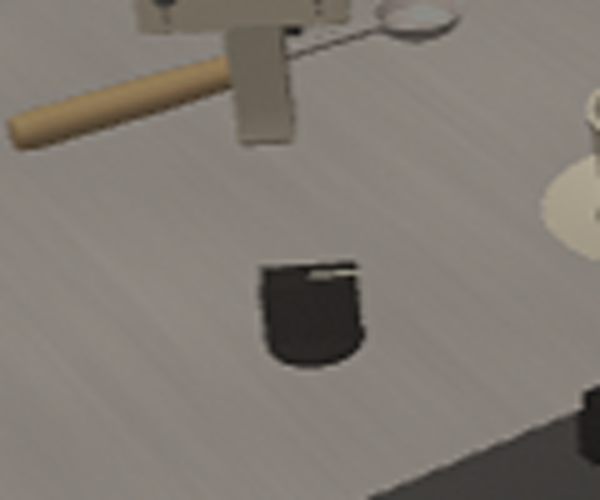

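The lid sits squarely on the pot, its knob at about (375,200), and the knob at (236,244) is untouched with the gripper above it.

Request:
{"method": "jog_arm", "body": {"targets": "0.001 0.0015 0.018 0 0 0 1; 0.001 0.0015 0.038 0 0 0 1; 0.001 0.0015 0.058 0 0 0 1; 0.001 0.0015 0.078 0 0 0 1; 0.001 0.0015 0.098 0 0 0 1; 0.001 0.0015 0.114 0 0 0 1; 0.001 0.0015 0.118 0 0 0 1; 0.001 0.0015 0.118 0 0 0 1"}}

```text
clock: 15.75
tool_pos: [0.4661, 0.2428, 0.0109]
orientation: [-180.0, 0.0, -29.0]
force: [0.7, 0.3, 0.2]
opening: 0.0874
```

Run:
```python
from lidfit import *
st()
q=snapshot('side')
a=cv2.cvtColor(q['img'],cv2.COLOR_RGB2BGR)
u,v=proj(q,[.466,.2425,.02]).astype(int); cv2.imwrite('pics/s6k.png',cv2.resize(a[v-60:v+40,u-60:u+60],None,fx=5,fy=5,interpolation=cv2.INTER_CUBIC))
st()
```

```text
t 15.75 p [0.4661 0.2428 0.0109] rpy [-1.7996e+02  1.0000e-02 -2.8970e+01] F [0.72 0.32 0.15] M [ 0.   -0.07  0.01] op 0.0874 q [ 48.9  20.7 -32.7  -0.  -36.5  12.1]
t 15.8 p [0.4662 0.243  0.0112] rpy [-179.92   -0.    -28.97] F [0.09 0.79 0.39] M [-0.01 -0.04 -0.02] op 0.0875 q [ 48.9  20.7 -32.7  -0.  -36.5  12.1]
```

View pics/s6k.png

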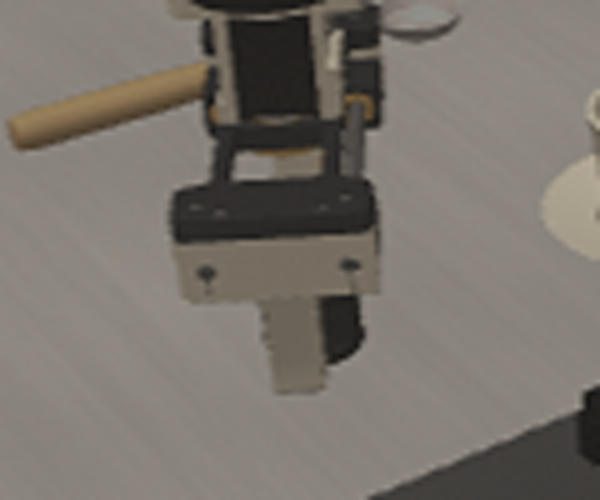

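Request:
{"method": "jog_arm", "body": {"targets": "0 0 0.001 0 0 0 1; 0 0 0.001 0 0 0 -0.5; 0 0 0.001 0 0 0 -1; 0 0 0.001 0 0 0 -1; 0 0 0.001 0 0 0 -1; 0 0 0.001 0 0 0 -1; 0 0 0.001 0 0 0 -1; 0 0 0.001 0 0 0 -1"}}

```text
clock: 16.8
tool_pos: [0.4662, 0.243, 0.0101]
orientation: [-179.9, -0.0, -29.0]
force: [0.4, 0.2, -0.4]
opening: 0.0236
```

Run:
```python
from lidfit import *
st()
plan(lin((.466,.2425,.01,-29),(.466,.2425,.12,-20),3)+lin((.466,.2425,.12,-20),(.44,.06,.12,-6),5),-1)
```

```text
t 16.8 p [0.4662 0.243  0.0101] rpy [-179.92   -0.    -28.97] F [ 0.43  0.21 -0.35] M [ 0.01 -0.02 -0.01] op 0.0236 q [ 48.9  20.8 -32.7  -0.  -36.4  12.1]
0.0001 0.0005 -0.0365 -0.1 -0.0 -3.0 -1; 0.0001 0.0005 -0.0732 -0.1 -0.0 -6.0 -1; 0.0001 0.0004 -0.1099 -0.1 -0.0 -9.0 -1; 0.0132 0.0349 -0.1099 -0.1 -0.0 -11.8 -1; 0.0263 0.0693 -0.1099 -0.1 -0.0 -14.6 -1; 0.0395 0.1038 -0.1100 -0.1 -0.0 -17.4 -1; 0.0526 0.1382 -0.1100 -0.1 -0.0 -20.2 -1; 0.0657 0.1727 -0.1101 -0.1 -0.0 -23.0 -1
```

Request:
{"method": "jog_arm", "body": {"targets": "0 0 0 0 0 0 -1; 0 0 0 0 0 0 -1; 0 0 0 0 0 0 -1; 0 0 0 0 0 0 -1; 0 0 -0.005 0 0 0 -1; 0 0 -0.02 0 0 0 -1; 0 0 -0.04 0 0 0 -1; 0 0 -0.06 0 0 0 -1"}}

```text
clock: 17.8
tool_pos: [0.4663, 0.2431, 0.0718]
orientation: [-179.9, -0.0, -29.0]
force: [0.6, 0.2, -0.3]
opening: 0.0199
```

Run:
```python
from lidfit import *
q=snapshot('side');
st()
a=cv2.cvtColor(q['img'],cv2.COLOR_RGB2BGR)
u,v=proj(q,[.466,.2425,.08]).astype(int); cv2.imwrite('pics/s7k.png',cv2.resize(a[v-60:v+40,u-60:u+60],None,fx=5,fy=5,interpolation=cv2.INTER_CUBIC))
```

```text
t 17.85 p [0.4675 0.2441 0.0744] rpy [-1.7968e+02 -1.0000e-01 -2.8920e+01] F [0.81 0.8  1.43] M [ 0.18 -0.18  0.01] op 0.0196 q [ 48.9  15.4 -29.4   0.  -44.9  12.1]
```

View pics/s7k.png

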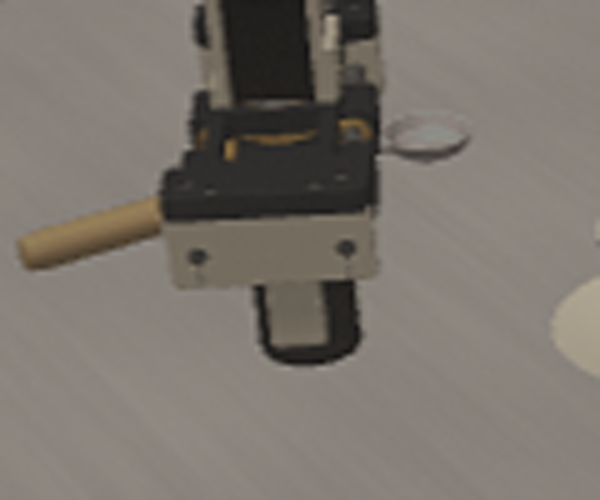

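Run:
```python
from lidfit import *
p,R,o=tool()
plan(lin((*p,-29),(.45,.12,.11,-14),4)+lin((.45,.12,.11,-14),(.4345,-.027,.08,2.5),4),-1)
```

```text
0.0112 0.0292 -0.0090 -0.3 -0.1 -3.7 -1; 0.0224 0.0584 -0.0181 -0.3 -0.1 -7.4 -1; 0.0335 0.0877 -0.0271 -0.3 -0.1 -11.2 -1; 0.0447 0.1169 -0.0361 -0.3 -0.1 -14.9 -1; 0.0591 0.1510 -0.0288 -0.3 -0.2 -19.0 -1; 0.0735 0.1851 -0.0215 -0.3 -0.2 -23.2 -1; 0.0878 0.2191 -0.0141 -0.3 -0.2 -27.3 -1; 0.1022 0.2532 -0.0068 -0.3 -0.2 -31.4 -1
```

Request:
{"method": "jog_arm", "body": {"targets": "0.011 0.029 -0.009 -0.3 -0.1 -3.7 -1; 0.022 0.058 -0.018 -0.3 -0.1 -7.4 -1; 0.034 0.088 -0.027 -0.3 -0.1 -11.2 -1; 0.045 0.117 -0.036 -0.3 -0.1 -14.9 -1; 0.059 0.151 -0.029 -0.3 -0.2 -19 -1; 0.074 0.185 -0.022 -0.3 -0.2 -23.2 -1; 0.088 0.219 -0.014 -0.3 -0.2 -27.3 -1; 0.102 0.253 -0.007 -0.3 -0.2 -31.4 -1"}}

```text
clock: 18.85
tool_pos: [0.4344, -0.0277, 0.0808]
orientation: [-180.0, -0.1, 2.6]
force: [0.7, -0.1, -1.8]
opening: 0.0197
```

Run:
```python
from lidfit import *
st()
q=snapshot('side');st(); save(q,'s8')
np.savez('q8.npz',**{k:np.array(q[k]) for k in('img','range_z','intrinsics','R','t')})
a=cv2.cvtColor(q['img'],cv2.COLOR_RGB2BGR)
u,v=proj(q,[.4357,-.027,.04]).astype(int); print(u,v)
cv2.imwrite('pics/s8k.png',cv2.resize(a[v-70:v+40,u-70:u+70],None,fx=5,fy=5,interpolation=cv2.INTER_CUBIC))
```

```text
t 18.85 p [ 0.4344 -0.0277  0.0808] rpy [-1.7999e+02 -6.0000e-02  2.6300e+00] F [ 0.73 -0.08 -1.76] M [-0.01 -0.14  0.02] op 0.0197 q [ 22.5   6.9 -39.8   0.  -43.3  70.1]
t 18.9 p [ 0.4323 -0.0304  0.0796] rpy [1.7997e+02 1.3000e-01 2.7800e+00] F [-2.4  -3.45 -2.98] M [-0.63  0.46 -0.01] op 0.0202 q [ 22.2   6.9 -39.9  -0.  -43.3  70.6]
287 303
```

View pics/s8k.png

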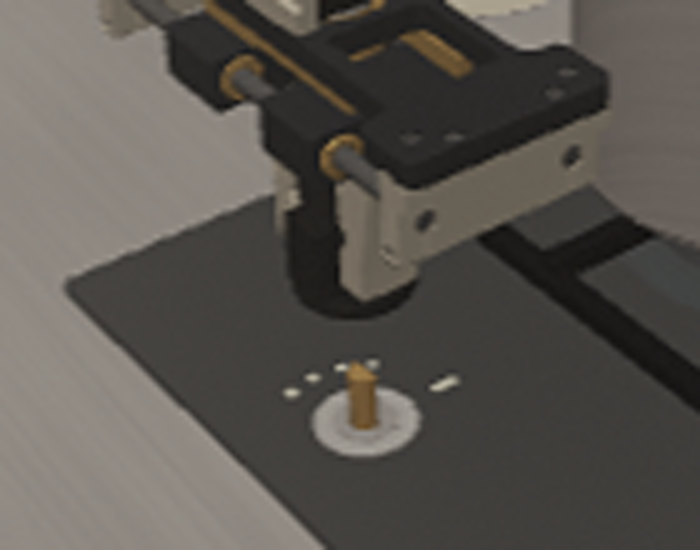

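Run:
```python
from lidfit import *
q=snapshot('side');q=snapshot('side');st()
np.savez('q8.npz',**{k:np.array(q[k]) for k in('img','range_z','intrinsics','R','t')})
a=cv2.cvtColor(q['img'],cv2.COLOR_RGB2BGR)
cv2.imwrite('pics/s9k.png',cv2.resize(a[260:335,255:335],None,fx=8,fy=8,interpolation=cv2.INTER_CUBIC))
g=q['img'].astype(int).sum(2)
np.set_printoptions(linewidth=250)
print(g[284:300,270:304])
```

```text
t 19.0 p [ 0.4339 -0.028   0.0804] rpy [1.7999e+02 3.0000e-02 2.3300e+00] F [-0.51  0.24 -0.91] M [ 0.01 -0.06  0.02] op 0.0197 q [ 22.5   6.9 -39.8   0.  -43.3  69.8]
[[191 192 198 162 109  88  94  89  90  89  90  85  88  79 117 284 329 323 319 289 274 276 271 286 272 306 301 286 286 286 286 312 307 268]
 [190 192 194 157 108  91  95  90  92  91  93  87  85  83 169 298 326 323 321 293 276 276 274 350 378 359 309 283 287 290 291 263 241 202]
 [194 193 194 176 119  88  91  91  96  90  90  87  84  77 170 293 327 324 320 287 274 278 277 230 282 338 310 286 289 273 197 168 179 183]
 [192 194 197 176 117  93  92  93  93  88  90  89  86  76 165 296 326 324 310 274 272 278 280 280 280 292 278 280 289 234 187 183 185 185]
 [192 191 196 177 122  87  92  93  91  91  86  87  85  79 166 296 325 323 315 287 280 281 282 281 282 284 280 284 293 240 190 185 185 185]
 [194 193 191 196 136  88  92  91  97  93  89  88  86  81 112 286 326 324 313 289 280 282 282 285 286 284 287 288 301 201 159 188 187 185]
 [193 191 191 197 158 107  87  93  90  89  93  88  84  85 116 290 334 325 316 290 279 284 286 286 
[... 592 characters left out ...]
185]
 [189 194 192 190 191 194 194 159 100  87  93  94  94 101 102 104 105  98  96  92  91  87  88  82  74  73 104 174 193 190 185 185 187 185]
 [194 191 194 190 191 194 193 194 198 143  89  84  87  87  92  93  90  87  90  83  82  79  74  72 109 176 194 190 188 185 183 187 186 184]
 [194 193 193 191 191 191 191 191 193 197 175 163 125  99  82  79  78  75  75  76  91 115 147 185 192 190 191 187 187 188 185 185 185 185]
 [195 192 191 191 194 191 191 191 191 194 194 194 194 195 196 197 198 197 197 198 196 197 193 191 186 188 187 185 188 186 185 185 185 187]
 [193 191 191 191 191 191 191 191 191 191 191 191 188 192 192 191 191 191 191 189 188 189 188 188 188 186 188 188 185 185 188 185 187 188]]
```

View pics/s9k.png

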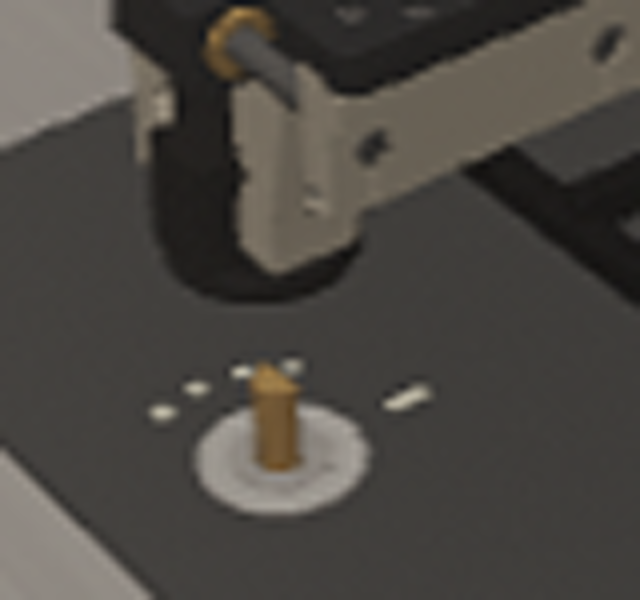

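```bash
cat > fitk.py <<'E'
from h import *
from scipy.optimize import least_squares
def fitcirc(q,pts,z,r,c0,freez=False,freer=False):
    def res(v):
        zz=v[2] if freez else z; rr=v[-1] if freer else r
        th=np.linspace(0,2*np.pi,241)
        X=np.c_[v[0]+rr*np.cos(th),v[1]+rr*np.sin(th),np.full(241,zz)]
        x=(q['intrinsics']@(q['R']@X.T+q['t'][:,None])).T; x=x[:,:2]/x[:,2:]
        a,b=x[:-1],x[1:]; out=[]
        c=x[:-1].mean(0)
        for p_ in pts:
            t=np.clip(((p_-a)*(b-a)).sum(1)/((b-a)**2).sum(1),0,1); d=np.hypot(*((a+t[:,None]*(b-a))-p_).T); i=d.argmin()
            s=np.sign(np.hypot(*(p_-c))-np.hypot(*(a[i]-c))); out.append(s*d[i])
        return out
    v0=list(c0)+([z] if freez else [])+([r] if freer else [])
    return least_squares(res,v0,loss='soft_l1',f_scale=.5,x_scale=.001,diff_step=1e-4)
E
python3 - <<'E'
from fitk import *
np.set_printoptions(precision=4,suppress=True,linewidth=200)
q=dict(np.load('q8.npz')); g=q['img'].astype(float).sum(2)
# knob underside edge: vertical crossing from dark to plate
pts=[]
for u in range(275,300):
    col=g[:,u]
    for v in range(303,287,-1):
        if col[v]>140 and col[v-1]<=140:
            pts.append((u,v-1+(140-col[v-1])/(col[v]-col[v-1]))); break
# left edge horizontally
for v in range(286,294):
    r=g[v]
    for u in range(270,280):
        if r[u]>140 and r[u+1]<=140: pts.append((u+(r[u]-140)/(r[u]-r[u+1]),v)); break
pts=np.array(pts); print(pts.T)
low=pts[(pts[:,1]>291)]
f=fitcirc(q,low,.0703,.022,(.435,-.028)); print('fixed z',f.x,f.cost,np.round(f.fun,1))
f=fitcirc(q,low,.0703,.022,(.435,-.028),freez=True); print('free z',f.x,f.cost)
# collar
sub=np.zeros(g.shape,np.uint8); sub[306:328,276:305]=1
im=q['img'].astype(float)
m=((im.max(2)>105)*sub).astype(np.uint8); m=cv2.morphologyEx(m,cv2.MORPH_CLOSE,np.ones((3,3),np.uint8))
c=max(cv2.findContours(m,cv2.RETR_EXTERNAL,cv2.CHAIN_APPROX_NONE)[0],key=cv2.contourArea)[:,0].astype(float)
# subpixel along lower half by radial crossing
ctr=c.mean(0); P=[]
S=im.sum(2); 
for a in np.linspace(-.2,np.pi+.2,30):
    d=np.array([np.cos(a),np.sin(a)]); R_=np.linspace(3,14,111); 
    X=ctr+[0,2]+np.outer(R_,d)
    val=cv2.remap(S.astype(np.float32),X[:,0].astype(np.float32)[None],X[:,1].astype(np.float32)[None],cv2.INTER_LINEAR)[0]
    i=np.nonzero((val[:-1]>300)&(val[1:]<=300))[0]
    if len(i): P.append(X[i[-1]])
P=np.array(P)
for z in(.008,.010):
    f=fitcirc(q,P,z,.014,(.4357,-.027),freer=True); print('collar',z,f.x,f.cost,np.round(f.fun,1))
b=im[...,0]-im[...,2]
print(b[302:322,282:296].astype(int))
for X in((.4357,-.027),(.4357,-.029)): print([proj(q,[X[0],X[1],z]) for z in(.008,.032)])
E
```

```text
[[275.     276.     277.     278.     279.     280.     281.     282.     283.     284.     285.     286.     287.     288.     289.     290.     291.     292.     293.     294.     295.
  296.     297.     298.     299.     273.6316 273.6102 273.6727 273.9333 274.3529 275.0204 275.1364 275.6296]
 [290.9706 293.5263 294.6481 295.4082 295.9464 296.593  296.7089 297.2174 297.4271 297.5088 297.5169 297.5167 297.5328 297.5328 297.5246 297.4667 297.3049 296.9041 296.6018 296.3735 295.6505
  295.4    294.5143 293.2051 291.75   286.     287.     288.     289.     290.     291.     292.     293.    ]]
fixed z [ 0.4357 -0.0281] 0.2663819821417178 [-0.1 -0.1 -0.  -0.1  0.1 -0.1  0.1  0.1  0.1 -0.  -0.1 -0.1 -0.   0.1  0.1  0.2  0.   0.   0.1 -0.1  0.2 -0.  -0.4 -0.4 -0.1 -0.1]
free z [ 0.4478 -0.0068  0.0511] 0.1278348587312334
collar 0.008 [ 0.4381 -0.0274  0.0194] 0.06872202397203053 [-0.   0.1 -0.  -0.   0.  -0.1  0.   0.  -0.  -0.2  0.   0.1  0.   0.  -0.  -0.  -0.  -0.  -0.   0.2  0.1 -0.1 -0.   0.  -0.  -0.  -0.1 -0.1 -0.   0.1]
collar 0.01 [ 0.4369 -0.0295  0.0193] 0.06885372014571989 [
[... 469 characters left out ...]
5  5  4  1 30 54 63 64 60 51 18  3  5  4]
 [ 5  5  5  2 30 56 61 59 56 53 16  7  7  5]
 [ 4  4  8  9 27 56 61 59 58 53 14 11 12 12]
 [ 9 12 12 11 25 53 59 59 57 54 21 13 12 12]
 [12 12 12 11 21 44 58 60 57 55 23 12 12 12]
 [12 12 12 12 23 44 58 60 57 55 23 13 12 13]
 [13 12 13 12 22 40 57 60 58 55 23 13 13 13]
 [12 13 13 12 22 39 57 60 57 56 25 12 12 13]
 [12 12 13 12 23 39 60 62 59 56 33 15 13 13]
 [12 12 13 13 11 18 51 65 62 41 23 14 12 13]
 [12 12 13 13 13 12 10 10 10 10 11 12 13 13]
 [12 13 12 12 12 12 13 12 12 13 12 12 13 12]
 [13 12 12 11 12 12 13 13 13 12 13 12 12 12]]
[array([288.4822, 317.1083]), array([287.9433, 306.7085])]
[array([289.0705, 317.6956]), array([288.5392, 307.288 ])]
```

Run:
```python
from fitk import *
np.set_printoptions(precision=4,suppress=True,linewidth=200)
q=dict(np.load('q8.npz')); im=q['img'].astype(float); b=im[...,0]-im[...,2]
t=snapshot('top'); 
def fit(q,yaw,zb=.010,S=8,u0=278,v0=298,w=24,h=26,gain=True):
    im=q['img'].astype(float); b=(im[...,0]-im[...,2])[v0:v0+h,u0:u0+w]
    obs=np.clip((b-12)/(58-12),0,1)
    th=np.linspace(np.arccos(1.5/6),2*np.pi-np.arccos(1.5/6),40); D=np.c_[6*np.cos(th),6*np.sin(th)]/1000
    c,s=np.cos(yaw),np.sin(yaw); D=D@np.array([[c,s],[-s,c]])
    def ren(x,y,dz=0):
        P=[]
        for z in(zb,.032+dz):
            for d in D: P.append(proj(q,[x+d[0],y+d[1],z]))
        H=cv2.convexHull(((np.array(P)-[u0-.5,v0-.5])*S*16).astype(np.int32))
        m=np.zeros((h*S,w*S),np.uint8); cv2.fillConvexPoly(m,H,255,shift=4)
        return cv2.GaussianBlur(cv2.resize(m/255.,(w,h),interpolation=cv2.INTER_AREA),(0,0),.5)
    best=[]
    for x in np.arange(.430,.4425,.0005):
        for y in np.arange(-.034,-.020,.0005):
            best.append((((ren(x,y)-obs)**2).sum(),x,y))
    best.sort(); return best[:6]
for zb in(.008,.010):
    for r in fit(q,np.radians(2.5),zb): print(zb,np.round(r,4))
```

```text
0.008 [ 3.3568  0.438  -0.027 ]
0.008 [ 3.5695  0.438  -0.0265]
0.008 [ 3.6987  0.4385 -0.0265]
0.008 [ 3.8223  0.4385 -0.026 ]
0.008 [ 3.9663  0.438  -0.0275]
0.008 [ 4.0859  0.4375 -0.0275]
0.01 [ 2.3619  0.4375 -0.028 ]
0.01 [ 2.6766  0.4375 -0.0275]
0.01 [ 2.8419  0.437  -0.0285]
0.01 [ 2.9113  0.4375 -0.0285]
0.01 [ 3.0712  0.437  -0.028 ]
0.01 [ 3.1101  0.438  -0.0275]
```

Run:
```python
from lidfit import *
st()
T=(.4358,-.0277)
plan([(*T,z,2.5) for z in (.075,.068,.060,.052,.046,.043,.042,.042)],-1)
```

```text
t 19.05 p [ 0.4346 -0.0272  0.0807] rpy [ 1.80e+02 -3.00e-02  2.36e+00] F [-0.04  0.15 -0.63] M [ 0.03 -0.05  0.01] op 0.0199 q [ 22.6   6.9 -39.7   0.  -43.3  69.8]
0.0012 0.0006 0.0057 0.0 -0.0 -0.1 -1; 0.0012 0.0006 0.0127 0.0 -0.0 -0.1 -1; 0.0012 0.0006 0.0207 0.0 -0.0 -0.1 -1; 0.0012 0.0006 0.0287 0.0 -0.0 -0.1 -1; 0.0012 0.0006 0.0347 0.0 -0.0 -0.1 -1; 0.0012 0.0006 0.0377 0.0 -0.0 -0.1 -1; 0.0012 0.0006 0.0387 0.0 -0.0 -0.1 -1; 0.0012 0.0006 0.0387 0.0 -0.0 -0.1 -1
```

Request:
{"method": "jog_arm", "body": {"targets": "0.001 0.0005 0.006 0 0 -0.1 -1; 0.001 0.0005 0.013 0 0 -0.1 -1; 0.001 0.0005 0.021 0 0 -0.1 -1; 0.001 0.0005 0.027 0 0 -0.1 -1; 0.001 0.0005 0.032 0 0 -0.1 -1; 0.001 0.0005 0.034 0 0 -0.1 -1; 0.001 0.0005 0.034 0 0 -0.1 -1; 0.001 0.0005 0.034 0 0 -0.1 -1"}}

```text
clock: 20.05
tool_pos: [0.4358, -0.0276, 0.0469]
orientation: [-180.0, -0.1, 2.5]
force: [-0.1, 0.4, -0.3]
opening: 0.0199
```

Run:
```python
from fitk import *
from plan import st
np.set_printoptions(precision=4,suppress=True,linewidth=200)
snapshot('side');st()
q=snapshot('side'); st()
np.savez('q9.npz',**{k:np.array(q[k]) for k in('img','range_z','intrinsics','R','t')})
a=cv2.cvtColor(q['img'],cv2.COLOR_RGB2BGR)
cv2.imwrite('pics/s10k.png',cv2.resize(a[260:335,255:335],None,fx=8,fy=8,interpolation=cv2.INTER_CUBIC))
```

```text
t 20.1 p [ 0.4358 -0.0276  0.0469] rpy [-179.99   -0.06    2.46] F [-0.64 -0.76 -0.99] M [-0.05  0.02 -0.05] op 0.0203 q [ 22.4  10.3 -41.9   0.  -37.8  70. ]
t 20.15 p [ 0.4358 -0.0276  0.0469] rpy [-179.99   -0.05    2.45] F [-0.29  0.55 -2.04] M [ 0.01 -0.02  0.02] op 0.0199 q [ 22.4  10.3 -41.9   0.  -37.8  70. ]
```

View pics/s10k.png

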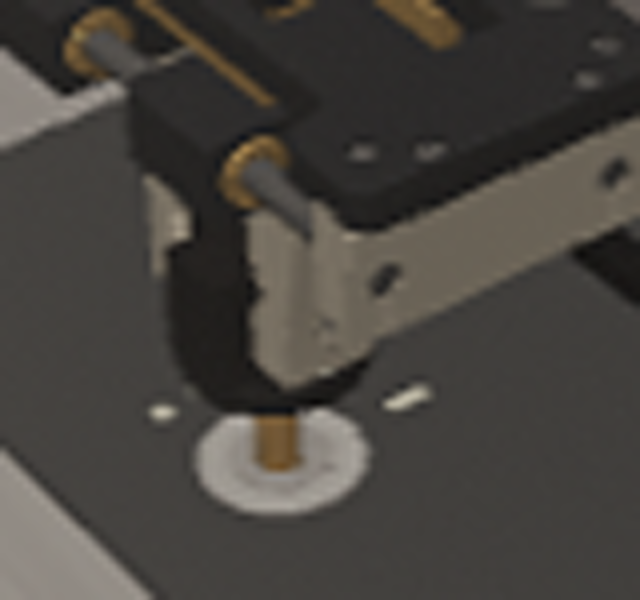

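Run:
```python
from fitk import *
np.set_printoptions(precision=4,suppress=True,linewidth=200)
q=dict(np.load('q9.npz')); g=q['img'].astype(float).sum(2); r=q['img'].astype(float).max(2)
pts=[]
for u in range(276,302):
    col=g[:,u]; lo=None
    for v in range(320,298,-1):
        if col[v-1]<=100:
            bg=np.median(col[v+1:v+4]); thr=(90+bg)/2
            for w in range(v+2,v-3,-1):
                if col[w]>thr and col[w-1]<=thr: pts.append((u,w-1+(thr-col[w-1])/(col[w]-col[w-1]))); break
            break
pts=np.array(pts); print(pts.T)
for z in(.0368,):
    f=fitcirc(q,pts,z,.022,(.437,-.028)); print(f.x,f.cost,np.round(f.fun,1))
    k=abs(f.fun)<.4; f=fitcirc(q,pts[k],z,.022,(.437,-.028)); print(f.x,f.cost,k.sum())
```

```text
[[277.     278.     279.     280.     281.     282.     283.     284.     285.     286.     287.     288.     289.     290.     291.     292.     293.     294.     295.     296.     297.
  298.     299.     300.    ]
 [305.1098 307.3515 307.8033 309.2353 310.209  311.7578 311.4326 311.3724 311.3638 311.4737 311.5348 311.4791 311.5    311.5164 311.5556 310.7922 310.8818 310.5476 310.5099 310.7689 309.6545
  308.6163 308.0088 306.1   ]]
[ 0.4389 -0.0261] 1.3131872573204995 [-0.2 -0.2 -0.7 -0.2  0.2  1.2  0.6  0.3  0.1 -0.  -0.  -0.1 -0.1 -0.   0.1 -0.5 -0.2 -0.2  0.1  0.7  0.1 -0.2  0.1 -0.6]
[ 0.439  -0.0261] 0.19172965028478745 18
```

Request:
{"method": "jog_arm", "body": {"targets": "0 0 0.002 0 0 0 -1; 0 0 0.004 0 0 0 -1; 0 0 0.006 0 0 0 -1; 0 0 0.008 0 0 0 -1; 0 0 0.009 0 0 0 -1; 0 0 0.010 0 0 0 -1; 0 0 0.011 0 0 0 -1; 0 0 0.011 0 0 0 -1"}}

```text
clock: 21.15
tool_pos: [0.4358, -0.0276, 0.036]
orientation: [-180.0, -0.1, 2.5]
force: [0.8, -0.5, 0.5]
opening: 0.0196
```

Run:
```python
from plan import *
st()
```

```text
t 21.15 p [ 0.4358 -0.0276  0.036 ] rpy [-1.80e+02 -6.00e-02  2.46e+00] F [ 0.79 -0.53  0.46] M [-0.22  0.02 -0.02] op 0.0196 q [ 22.4  11.4 -42.5   0.  -36.   70. ]
```

Request:
{"method": "jog_arm", "body": {"targets": "0 0 0.001 0 0 0 -1; 0 0 0.0015 0 0 0 -1; 0 0 0.002 0 0 0 -1; 0 0 0.0025 0 0 0 -1; 0 0 0.003 0 0 0 -1; 0 0 0.0035 0 0 0 -1; 0 0 0.004 0 0 0 -1; 0 0 0.004 0 0 0 -1"}}

```text
clock: 22.15
tool_pos: [0.4354, -0.028, 0.0318]
orientation: [180.0, -0.0, 2.5]
force: [-1.7, -5.7, 1.1]
opening: 0.0196
```

Run:
```python
from plan import *
st(); snapshot('side'); st()
```

```text
t 22.15 p [ 0.4354 -0.028   0.0318] rpy [ 1.7997e+02 -1.0000e-02  2.4500e+00] F [-1.71 -5.72  1.15] M [-2.16  0.25 -0.04] op 0.0196 q [ 22.4  11.8 -42.8   0.  -35.4  70. ]
t 22.2 p [ 0.4354 -0.028   0.0318] rpy [ 1.7997e+02 -1.0000e-02  2.4600e+00] F [-1.47 -5.03  1.77] M [-2.21  0.22 -0.02] op 0.0199 q [ 22.4  11.8 -42.8   0.  -35.4  70. ]
```

The shaft is in the bore and pushing the knob toward −y (5.7 N), so I ease the tool that way.

Request:
{"method": "jog_arm", "body": {"targets": "0 0.0003 0 0 0 0 -1; 0 0.0005 0 0 0 0 -1; 0 0.0005 0 0 0 0 -1; 0 0.0005 0 0 0 0 -1; 0 0.0005 0 0 0 0 -1; 0 0.0005 0 0 0 0 -1; 0 0.0005 0 0 0 0 -1; 0 0.0005 0 0 0 0 -1"}}

```text
clock: 23.2
tool_pos: [0.4356, -0.0284, 0.0319]
orientation: [180.0, -0.0, 2.5]
force: [-0.8, 0.8, -0.4]
opening: 0.02
```

Run:
```python
from plan import *
st(); snapshot('side'); st()
```

```text
t 23.2 p [ 0.4356 -0.0284  0.0319] rpy [ 1.7998e+02 -2.0000e-02  2.4600e+00] F [-0.75  0.81 -0.35] M [-0.06  0.01 -0.02] op 0.02 q [ 22.4  11.8 -42.8   0.1 -35.4  70.1]
t 23.25 p [ 0.4356 -0.0284  0.0319] rpy [ 1.7998e+02 -3.0000e-02  2.4600e+00] F [-0.5   0.28 -0.77] M [-0.08  0.02 -0.01] op 0.0199 q [ 22.4  11.8 -42.8   0.  -35.4  70.1]
```

Request:
{"method": "jog_arm", "body": {"targets": "0 0 0.001 0 0 0 -1; 0 0 0.0015 0 0 0 -1; 0 0 0.002 0 0 0 -1; 0 0 0.0025 0 0 0 -1; 0 0 0.003 0 0 0 -1; 0 0 0.0035 0 0 0 -1; 0 0 0.004 0 0 0 -1; 0 0 0.004 0 0 0 -1"}}

```text
clock: 24.25
tool_pos: [0.4356, -0.0284, 0.0278]
orientation: [180.0, -0.0, 2.5]
force: [-0.1, 0.5, -1.0]
opening: 0.0194
```

Run:
```python
from plan import *
st(); snapshot('side'); st()
```

```text
t 24.25 p [ 0.4356 -0.0284  0.0278] rpy [ 1.7998e+02 -2.0000e-02  2.4500e+00] F [-0.08  0.47 -0.97] M [-0.13  0.03  0.01] op 0.0194 q [ 22.4  12.2 -43.    0.  -34.7  70.1]
t 24.3 p [ 0.4356 -0.0285  0.0279] rpy [ 1.7998e+02 -2.0000e-02  2.4500e+00] F [-0.12 -0.96 -0.71] M [-0.13  0.04 -0.02] op 0.0196 q [ 22.4  12.2 -43.    0.  -34.7  70.1]
```

Request:
{"method": "jog_arm", "body": {"targets": "0 0 0.001 0 0 0 -1; 0 0 0.002 0 0 0 -1; 0 0 0.003 0 0 0 -1; 0 0 0.004 0 0 0 -1; 0 0 0.005 0 0 0 -1; 0 0 0.006 0 0 0 -1; 0 0 0.007 0 0 0 -1; 0 0 0.007 0 0 0 -1"}}

```text
clock: 25.3
tool_pos: [0.4356, -0.0284, 0.0209]
orientation: [180.0, -0.0, 2.5]
force: [-3.1, 0.5, 5.7]
opening: 0.0201
```

Run:
```python
from plan import *
st(); snapshot('side'); st()
```

```text
t 25.3 p [ 0.4356 -0.0284  0.0209] rpy [ 1.7998e+02 -3.0000e-02  2.4600e+00] F [-3.06  0.47  5.68] M [ 0.02  0.74 -0.02] op 0.0201 q [ 22.4  13.  -43.4   0.1 -33.6  70.1]
t 25.35 p [ 0.4357 -0.0284  0.021 ] rpy [ 1.7998e+02 -3.0000e-02  2.4600e+00] F [-1.67  0.04  5.5 ] M [-0.07  0.77  0.05] op 0.02 q [ 22.4  13.  -43.4   0.1 -33.6  70.1]
```

Request:
{"method": "jog_arm", "body": {"targets": "0 0 0.0005 0 0 0 -1; 0 0 0.001 0 0 0 -1; 0 0 0.001 0 0 0 -1; 0 0 0.0015 0 0 0 -1; 0 0 0.0015 0 0 0 -1; 0 0 0.002 0 0 0 -1; 0 0 0.002 0 0 0 -1; 0 0 0.002 0 0 0 -1"}}

```text
clock: 26.35
tool_pos: [0.4358, -0.0285, 0.0198]
orientation: [180.0, -0.1, 2.5]
force: [-5.1, 1.2, 18.7]
opening: 0.0196
```

Run:
```python
from plan import *
st(); snapshot('side'); st(); snapshot('side'); st()
```

```text
t 26.35 p [ 0.4358 -0.0285  0.0198] rpy [ 1.7997e+02 -5.0000e-02  2.4900e+00] F [-5.08  1.2  18.7 ] M [0.2  2.15 0.05] op 0.0196 q [ 22.4  13.1 -43.5   0.1 -33.4  70.1]
t 26.4 p [ 0.4358 -0.0285  0.0198] rpy [ 1.7997e+02 -6.0000e-02  2.4900e+00] F [-4.53  0.09 18.97] M [ 0.19  2.15 -0.  ] op 0.0195 q [ 22.4  13.1 -43.5   0.1 -33.4  70.1]
t 26.45 p [ 0.4358 -0.0285  0.0198] rpy [ 1.7997e+02 -6.0000e-02  2.4900e+00] F [-4.85  0.37 17.92] M [ 0.24  2.14 -0.06] op 0.0201 q [ 22.4  13.1 -43.5   0.1 -33.4  70.1]
```

Hard stop at TCP 0.0198, meaning the knob's underside is about 10 mm above the counter, at 18 N, well above the spring's 8 N. One last visual check.

Run:
```python
from lidfit import *
p=lidfit('side'); save(p,'s11'); t=snapshot('top'); save(t,'t11')
C=cloud(p); m=(C[:,2]>.150)&(C[:,2]<.172)&(np.hypot(C[:,0]-.6325,C[:,1]+.018)<.1); print(np.round([C[m].min(0),C[m].max(0)],4))
for k,z in(('jar',0),('cup',.008),('spoon',0)):
    for q in(p,t):
        r=models.spot_point(k,q); print(k,[np.round(a['uv'],1) for a in r[:1]])
a=cv2.cvtColor(p['img'],cv2.COLOR_RGB2BGR)
cv2.imwrite('pics/s11k.png',cv2.resize(a[260:335,255:335],None,fx=7,fy=7,interpolation=cv2.INTER_CUBIC)); st()
```

```text
side plane [0.002  0.0006 0.1648] 2101 0.0008806220376723695
[[ 0.5492 -0.1028  0.15  ]
 [ 0.717   0.0653  0.1685]]
jar [array([483.9, 346.3])]
jar [array([476.6, 193.6])]
cup [array([310. , 221.8])]
cup [array([266.9, 200.3])]
spoon [array([222.9, 200. ])]
spoon [array([159.3, 234.5])]
t 26.85 p [ 0.4358 -0.0284  0.0198] rpy [ 1.7997e+02 -6.0000e-02  2.4900e+00] F [-6.   -0.29 18.21] M [0.2  2.13 0.05] op 0.0197 q [ 22.4  13.1 -43.5   0.1 -33.4  70.1]
```

View pics/s11.png

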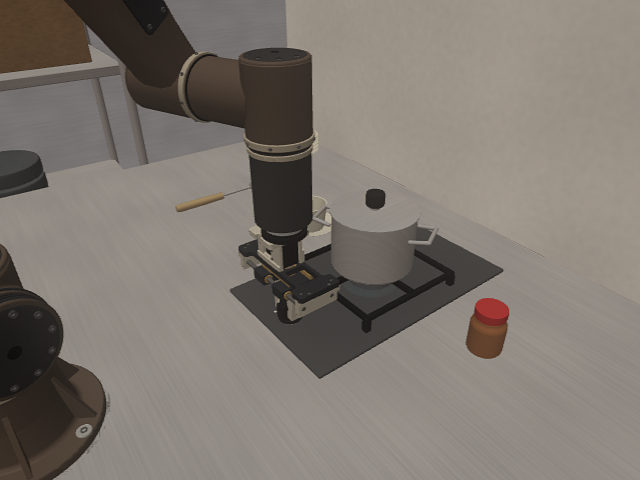

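View pics/s11k.png

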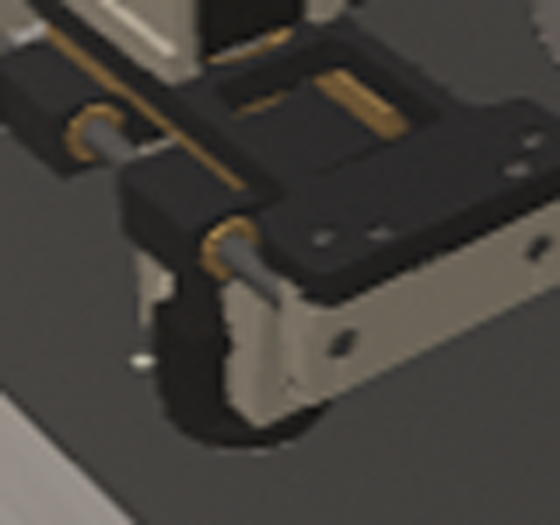

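The knob at (288,315) sits right down at the plate and is still gripped. The lid is flat and centred on the pot at about (375,215), and the jar, cup and spoon look unmoved. I'm handing in.

Run:
```python
from plan import *
job.close_job(); st()
```

```text
the job is handed in; nothing more can be done
the job is handed in; nothing more can be done
```

The lid is on the pot and released. The knob is fitted on the valve shaft and was still gripped and pressed fully in when I handed in at about 27 s.

- **Lid:** The last side-view depth fit puts the disc level, with its top at z = 0.165 m where a seated lid should be. It is centred on the pot to about 1 mm.
- **Knob:** I turned it to the hob's yaw (about 2.5°) and the D engaged with almost no vertical force. It came to a hard stop at TCP z = 0.0198 m, which puts its underside about 2 mm above the plate. The holding force was about 18 N, against 8 N from the fully compressed spring, so the shaft is bottomed out.
- **Other objects:** The last views show the jar, cup and spoon where they started, within the networks' scatter of a few pixels.

**What disagreed or went unchecked:**
- The lid slipped about 6 mm down in the grip while it was carried, with no effect on the placing.
- The two camera fits of the knob's position in the gripper differed by about 2 mm. I corrected this by feel, easing the tool sideways after a 5.7 N side force showed up during insertion.
- A side force of about 5 N remained on the wrist at the end.
- The gripper hid the pointer line in the last views. That it faces the mark rests on the tool's yaw and on the D engaging, not on seeing it.

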